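# Load the parts washer, clamp its cover evenly and start it

### The job

Put all the copper blanks from the mat into the parts washer's tub, then swing its cover down shut and tighten its four wing screws evenly in cross order, one diagonal pair and then the other: first turn each of them to about half of its travel, and only when all four are there turn each fully home in the same cross order. Then, with everything tight, press the green start plunger right down to its stop, keep it there for a moment and let it come up again. Do not disturb the oil bottle, the flux jar or the rivet pot.

Things in the scene. Friction and masses are not known exactly. Their poses are not given: they have to be found in the camera images.
- washer: small bench parts washer, fixed: a blue square tub 160 (x) x 210 mm outside, rim 70 mm above the bench, open on top. Origin: centre of its underside on the bench; x points to the hinge side (away from the robot), y left, z up. Inside opening 120 mm (x) by 170 mm (y), centred on the origin; inner floor 10 mm above the bench; walls 20 mm thick. A black gasket lies on the rim
- cover (a joint): angle (rad) of the aluminium cover: 0 = shut on the gasket, positive = open, upper stop 1.55; starts open; a stiff friction hinge, stays at any angle, takes up to 5 N at the handle. Hinge line parallel to the washer's y axis, 90 mm along +x and 72 mm above its origin. Plate 170 mm long (from the hinge toward -x), 214 mm wide, 8 mm thick, underside in the hinge line's plane
- cover_handle (a point): centre of the black round cross bar of the cover's D-handle, which sticks out from the cover's free edge in the cover's own plane: bar 10 mm diameter, 72 mm long, parallel to the hinge, 212 mm from the hinge line and 42 mm clear of the cover's edge (4 mm above the hinge plane). With the cover open the bar is its topmost part
- screw_near_left (a joint): angle (rad) of the near left wing screw (near/far: from the robot; left = +y side): it turns about the cover's normal, clockwise seen from outside (above, when shut) as the value grows; 2.4 = fully home, a hard stop; starts at 0 to 0.3. Turns with about 0.08 N m of friction and stays where it is left. At 0 its wings lie along the washer's x axis
- wings_near_left (a point): centre of the wings of the near left wing screw, on its turning axis, 23 mm above the cover's outer face. Brass wings: a flat upright blade 40 mm long (this point's x axis), 9 mm thick (y axis), 22 mm high (z axis), one end marked red on top; pinch it across the 9 mm. Screws stand 140 mm apart (near to far) and 190 mm (left to right)
- screw_far_right (a joint): angle (rad) of the far right wing screw (near/far: from the robot; left = +y side): it turns about the cover's normal, clockwise seen from outside (above, when shut) as the value grows; 2.4 = fully home, a hard stop; starts at 0 to 0.3. Turns with about 0.08 N m of friction and stays where it is left. At 0 its wings lie along the washer's x axis
- wings_far_right (a point): centre of the wings of the far right wing screw, on its turning axis, 23 mm above the cover's outer face. Brass wings: a flat upright blade 40 mm long (this point's x axis), 9 mm thick (y axis), 22 mm high (z axis), one end marked red on top; pinch it across the 9 mm. Screws stand 140 mm apart (near to far) and 190 mm (left to right)
- screw_near_right (a joint): angle (rad) of the near right wing screw (near/far: from the robot; left = +y side): it turns about the cover's normal, clockwise seen from outside (above, when shut) as the value grows; 2.4 = fully home, a hard stop; starts at 0 to 0.3. Turns with about 0.08 N m of friction and stays where it is left. At 0 its wings lie along the washer's x axis
- wings_near_right (a point): centre of the wings of the near right wing screw, on its turning axis, 23 mm above the cover's outer face. Brass wings: a flat upright blade 40 mm long (this point's x axis), 9 mm thick (y axis), 22 mm high (z axis), one end marked red on top; pinch it across the 9 mm. Screws stand 140 mm apart (near to far) and 190 mm (left to right)
- screw_far_left (a joint): angle (rad) of the far left wing screw (near/far: from the robot; left = +y side): it turns about the cover's normal, clockwise seen from outside (above, when shut) as the value grows; 2.4 = fully home, a hard stop; starts at 0 to 0.3. Turns with about 0.08 N m of friction and stays where it is left. At 0 its wings lie along the washer's x axis
- wings_far_left (a point): centre of the wings of the far left wing screw, on its turning axis, 23 mm above the cover's outer face. Brass wings: a flat upright blade 40 mm long (this point's x axis), 9 mm thick (y axis), 22 mm high (z axis), one end marked red on top; pinch it across the 9 mm. Screws stand 140 mm apart (near to far) and 190 mm (left to right)
- plunger (a joint): travel (m) of the start plunger: 0 = up, grows as it is pressed straight down, 0.015 = at its stop. Spring return: 3 N to begin, 10 N at the stop
- plunger_top (a point): centre of the top face of the green mushroom head (38 mm diameter, 12 mm thick) of the start plunger, which stands upright on a grey pedestal 80 x 70 x 55 mm fixed to the bench; 101 mm above the bench when up
- mat: black rubber mat 240 x 240 x 4 mm, fixed flat on the bench to the robot's right; origin at the centre of its underside
- blank0_center (a point): centre of a copper four-petal blank (may be absent), lying flat on the mat: four overlapping discs of 13.5 mm radius, centred 13 mm from the middle along its +-x and +-y; 53 mm across opposite petals, 45 mm across the notches (at 45 degrees to x), 16 mm thick (z), about 0.2 kg, same both ways up
- blank1_center (a point): centre of a copper four-petal blank (may be absent), lying flat on the mat: four overlapping discs of 13.5 mm radius, centred 13 mm from the middle along its +-x and +-y; 53 mm across opposite petals, 45 mm across the notches (at 45 degrees to x), 16 mm thick (z), about 0.2 kg, same both ways up
- blank2_center (a point): centre of a copper four-petal blank (may be absent), lying flat on the mat: four overlapping discs of 13.5 mm radius, centred 13 mm from the middle along its +-x and +-y; 53 mm across opposite petals, 45 mm across the notches (at 45 degrees to x), 16 mm thick (z), about 0.2 kg, same both ways up
- blank3_center (a point): centre of a copper four-petal blank (may be absent), lying flat on the mat: four overlapping discs of 13.5 mm radius, centred 13 mm from the middle along its +-x and +-y; 53 mm across opposite petals, 45 mm across the notches (at 45 degrees to x), 16 mm thick (z), about 0.2 kg, same both ways up
- oil_bottle: yellow plastic oil bottle, 60 mm diameter, 160 mm tall; a bystander, leave it alone; origin: underside
- flux_jar: small amber jar with a black cap, 60 mm diameter, 65 mm tall; a bystander, leave it alone; origin: underside
- rivet_pot: steel cup, 70 mm wide, 60 mm tall; a bystander, leave it alone; origin: underside
Not all that is in view belongs to the job. Leave any brown look-alike of the part that bears plunger alone.

How it is judged:
By the outcome, as a careful person would: the job done as asked, in the order asked, and still so for the second after the job is handed in, with the robot touching nothing.
Of blank0, blank1, blank2, blank3 only 2 to 4 are there at a start; the rules pass over those that are not, and their reading is None.
At some moment in a run one of blank0, blank1, blank2, blank3 may be knocked a few centimetres aside while the robot is not near it.
Once in a run the grip may slacken for a moment while it holds something.
It also fails if it takes over 210 s, if anything falls off the work surface, if the arm or the gripper's body presses on something with over 40 N, if the wrist force passes 120 N, or if a joint passes its speed limit or range.

### The arm

A 6-joint arm with a two-finger parallel gripper is mounted at the origin on the work surface. World frame = base frame: x ahead of the robot, y to its left, z up, the work surface at z = 0. Lengths are in m, angles in degrees, forces in N, time in s.
With the tool pointing down it reaches from about 0.35 to 0.875 m from the base axis. Payload 4.2 kg.
Tool frame: the origin (TCP) lies at the very end of the fingers, on their centre line; the grasp point (between the pads) lies 19 mm behind it; z points along the fingers, y is the line along which they close (so a half turn about z gives the same grasp; the last joint's range is limited). The gripper opens to 87 mm and grips with 3 to 60 N. Pads are 19 mm wide; open, the fingers measure 117 mm over their backs; the gripper's body (75 mm by 190 mm) begins 51 mm behind the grasp point.
Start: joints at [-54.167, 22.042, 0.453, 0, -68.411, -14.817], TCP at [0.224, -0.583, 0.223] pointing down, gripper open.
Joint ranges: [-179.83, 179.83], [-69.29, 118.12], [-61.27, 80.66], [-181.25, 117.63], [-171.15, -9.14], [-177.46, 177.46]. Speed limits (degrees/s): [159.86, 159.86, 180, 180, 180, 180].

### API

Orientations are given as a 3x3 rotation matrix whose columns are the frame's x, y, z axes.
In Python, from station import * gives the robot as it stands.
- The arm moves only by the shell command python3 -m pendant 'ROWS'. ROWS is JSON, a list of rows, each an object of numbers: "x", "y", "z": the shift along the world's x, y, z normalised to -1 to 1, where 1 is 250 mm; "rx", "ry", "rz": the turn, a rotation vector about the world's x, y, z normalised to -1 to 1, where 1 is 180 degrees; "claw": the opening, from 0 (shut) to 1 (fully open). A call has exactly 8 rows; each row is the pose to reach, as a shift and turn from the pose commanded when the call began, turning the shorter way round; what a row does not reach only later rows make up. A row lasts 1/8 s, in which the tool goes at most 62.5 mm and 10.7 degrees, less where a joint would pass 70% of its speed; a pose out of reach is approached as far as the arm can. A call with a number of a shift or a turn outside -1 to 1 is refused whole. A call with a gripper value outside its range is refused whole. The fingers move at their own pace and stop on an object; the grip force is fixed at half the most. Time passes only in rows, so rows that repeat a pose let the fingers close, or fill a call up. It gives the time, the measured TCP pose, the force, the opening and the grip force at its end, in the units of the state.
- sense(): the state, without advancing time (a new reading comes with each control period).
- capture(name): name is "scene" or "top" or "wrist"; returns a dict with "color" (420x560x3 uint8, red, green, blue), "mtx" (3x3 intrinsics, pixels), "k1" (the pictures are not rectified: a ray, as slopes to the right and down, at radius r is drawn at 1 + k1 r^2 times it, then the intrinsics apply), "world_to_cam" (4x4, takes a point from world to camera coordinates). Camera axes: x right, y up, looking along -z (the intrinsics and any distortion apply to the point x, -y, -z); pixel columns grow to the right and rows downward; lengths in m; the calibration is good to about 2 mm. A picture is of the moment at which its call begins. There is no depth.
- finish_job(): hands the job in; it is judged then, once.
Trained networks look in a picture, given as the dict that the camera call returned (one of the last four; its "shot" number tells which), for a name from the list of things; names that differ only in an ending like _2 or _b are one class to them, and where a whole thing is asked for, a point or a joint stands for the part that bears it (a point fixed in the world has none). Each returns a list of dicts, best first, with "conf" (0 to 1); they miss things now and then, are a little off and sometimes report something else, mostly with a low value. They report only what shows in the picture. A call takes as long as a camera call. They do not tell look-alikes from the thing itself.
- search_frame(picture, label): "centre" ([column, row] in pixels, amid what is visible of it).
- regions_of(picture, label): "region" (420x560 bool, what is visible of it) and "centre" ([column, row] in pixels, amid what is visible of it).
The state is a dict: "time_s": time; "joints": joint angles; "joint_velocities": joint speeds; "effort": joint torques, N m; "tcp_pos": TCP position; "ee_rot": TCP orientation; "wrist_force": force on the tool from outside, world axes, zero at the start; "moment": the same for the moment, N m; "gripper_width": opening from 0.0 (shut) to 1.0 (fully open); "gripper_force": force on a finger pad.
Only numpy, scipy, OpenCV 4.12 (cv2) and the standard library are available. Lean on these libraries where they do the work, as an engineer would, in place of code of your own. Each camera call takes 0.05 s, during which the arm holds its last target. There are 200 camera calls.

## Working session

There is one attempt and no reset: what is moved stays moved. The work goes in short steps, Python scripts to look and compute and a shell command to move; the robot and the scene stay as the last step left them, time stands still between calls to the robot, and variables do not carry over. Pictures are saved under pics/ and viewed, at most 14 in all, crops included, and the job is handed in when it is done.

```bash
mkdir -p pics; ls; cat > h.py <<'E'
from station import *
import numpy as np, cv2
def save(p,n): cv2.imwrite(f'pics/{n}.png',p['color'][:,:,::-1])
def ray(p,c):
    m=np.array(p['mtx']);d=np.array([p['k1'],0,0,0,0],float)
    u=cv2.undistortPoints(np.array([[c]],float),m,d)[0,0]
    T=np.array(p['world_to_cam']);R=T[:3,:3];o=-R.T@T[:3,3]
    return o,R.T@np.array([u[0],-u[1],-1.])
def atz(p,c,z):
    o,d=ray(p,c);return (o+d*(z-o[2])/d[2])
def proj(p,X):
    T=np.array(p['world_to_cam']);q=T[:3,:3]@np.array(X,float)+T[:3,3]
    u=np.array([q[0],-q[1]])/-q[2];u=u*(1+p['k1']*(u@u));m=np.array(p['mtx'])
    return (m@[u[0],u[1],1])[:2]
E
python3 - <<'E'
from h import *
np.set_printoptions(precision=4,suppress=True)
L={'washer':.05,'cover_handle':.28,'wings_near_left':.2,'wings_far_right':.2,'plunger_top':.101,'blank0_center':.02,'oil_bottle':.08,'flux_jar':.06,'rivet_pot':.06,'mat':.004}
for n in('scene','top'):
    p=capture(n);save(p,n);print(n,p['k1'])
    for l,z in L.items():
        for r in search_frame(p,l)[:5]:
            if r['conf']>.2: print(l,round(r['conf'],2),np.round(r['centre']),atz(p,r['centre'],z))
print(sense()['ee_rot'],sense()['tcp_pos'])
E
```

```text
pics
scene -0.18372858525476735
washer 0.62 [284. 216.] [0.544  0.0284 0.05  ]
washer 0.58 [376. 242.] [0.4767 0.3204 0.05  ]
cover_handle 0.63 [278. 206.] [0.7864 0.2028 0.28  ]
cover_handle 0.22 [247. 214.] [0.8607 0.1715 0.28  ]
wings_far_right 0.5 [242. 215.] [0.7849 0.0833 0.2   ]
plunger_top 0.61 [377. 213.] [0.4119 0.278  0.101 ]
plunger_top 0.51 [396. 276.] [0.6318 0.4628 0.101 ]
plunger_top 0.47 [296. 286.] [0.8214 0.2895 0.101 ]
oil_bottle 0.73 [202. 231.] [ 0.7909 -0.0747  0.08  ]
flux_jar 0.68 [297. 284.] [0.7783 0.2606 0.06  ]
rivet_pot 0.7 [302. 191.] [ 0.4023 -0.0056  0.06  ]
rivet_pot 0.65 [173. 207.] [ 0.7417 -0.265   0.06  ]
mat 0.68 [226. 197.] [ 0.5272 -0.2414  0.004 ]
top 0.027258461924704477
washer 0.85 [286. 238.] [0.5484 0.0616 0.05  ]
washer 0.22 [242. 194.] [0.6623 0.1687 0.05  ]
cover_handle 0.86 [282. 201.] [0.6141 0.069  0.28  ]
wings_near_left 0.65 [212. 162.] [0.716  0.2227 0.2   ]
wings_near_left 0.42 [238. 196.] [0.6361 0.1667 0.2   ]
wings_far_right 0.63 [317. 192.] [ 0.6411 -0.0089  0.2   ]
plunger_top 0.76 [165. 250.] [0.5227 0.3507 0.101 ]
plunger_top 0.52 [119. 217.] [0.6057 0.4612 0.101 ]
plunger_top 0.5 [197. 305.] [0.3917 0.2745 0.101 ]
oil_bottle 0.74 [346. 153.] [ 0.7547 -0.0935  0.08  ]
flux_jar 0.59 [213. 161.] [0.7445 0.2401 0.06  ]
rivet_pot 0.92 [424. 170.] [ 0.7107 -0.2884  0.06  ]
rivet_pot 0.49 [214. 158.] [0.752  0.2355 0.06  ]
rivet_pot 0.27 [242. 194.] [0.6594 0.169  0.06  ]
mat 0.66 [410. 250.] [ 0.5121 -0.2598  0.004 ]
[[-0.9335 -0.3586  0.    ]
 [-0.3586  0.9335 -0.    ]
 [-0.     -0.     -1.    ]] [ 0.2242 -0.5834  0.2225]
```

View pics/top.png

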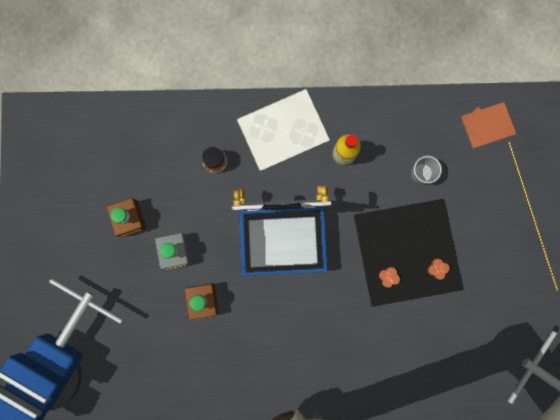

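View pics/scene.png

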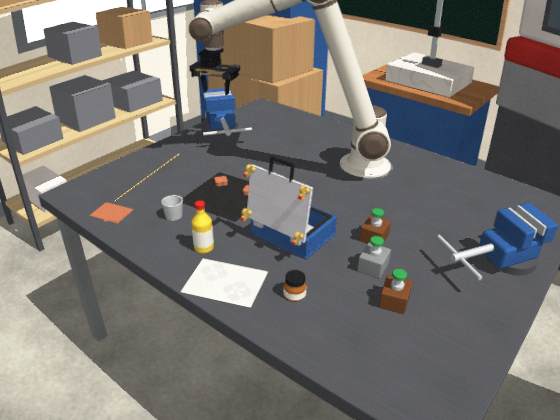

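The top view shows two copper blanks on the mat (390,277 and 438,268). The real plunger is on the grey pedestal (170,250), and the brown ones are look-alikes. The cover stands open at about 90°. Next I'll measure the washer and blank poses.

```bash
cat >> h.py <<'E'
def blanks(p,z=.020):
    c=p['color'];hsv=cv2.cvtColor(c,cv2.COLOR_RGB2HSV)
    m=((hsv[...,0]<14)&(hsv[...,1]>90)&(hsv[...,2]>110)).astype(np.uint8)
    out=[]
    for k in cv2.findContours(m,cv2.RETR_EXTERNAL,cv2.CHAIN_APPROX_NONE)[0]:
        if cv2.contourArea(k)<60: continue
        P=np.array([atz(p,q[0],z)[:2] for q in k]);
        M=cv2.moments((P*1e4).astype(np.float32));C=np.array([M['m10'],M['m01']])/M['m00']/1e4
        A=cv2.contourArea((P*1e3).astype(np.float32))
        if not 1200<A<3500: continue
        d=P-C;r=np.hypot(*d.T);t=np.arctan2(d[:,1],d[:,0])
        a=np.angle(np.sum((r-r.mean())*np.exp(4j*t)))/4
        out.append((C.round(4),round(np.degrees(a),1),round(A),np.round(np.mean(k[:,0],0))))
    return out
E
python3 - <<'E'
from h import *
from scipy.optimize import least_squares
np.set_printoptions(precision=4,suppress=True)
p=capture('top')
for b in blanks(p):print(b)
c=p['color'].astype(int);m=((c[...,2]>c[...,0]+35)&(c[...,2]>60)).astype(np.uint8)
m[:,:225]=0;m[:,345:]=0
ks=max(cv2.findContours(m,cv2.RETR_EXTERNAL,cv2.CHAIN_APPROX_NONE)[0],key=cv2.contourArea)[:,0]
print(ks.min(0),ks.max(0))
P=np.array([atz(p,q,.07)[:2] for q in ks]);h=cv2.convexHull((P*1000).astype(np.float32))
print(cv2.minAreaRect(h)); print(cv2.approxPolyDP(h,6,True)[:,0])
s=capture('scene')
for q,l in((s,'scene'),(p,'top')):
  for r in regions_of(q,'plunger_top')[:4]:print(l,r['conf'],r['centre'],atz(q,r['centre'],.101),r['region'].sum())
w=capture('wrist');save(w,'w0');print(blanks(w))
big=cv2.resize(p['color'][180:300,220:340],(600,600),interpolation=cv2.INTER_CUBIC);cv2.imwrite('pics/big.png',big[:,:,::-1])
E
```

```text
(array([0.3968, 0.2834]), np.float64(-36.7), 2277, array([197., 302.]))
(array([ 0.4458, -0.1986]), np.float64(-22.6), 1706, array([389., 277.]))
(array([ 0.4636, -0.3241]), np.float64(7.6), 1671, array([439., 269.]))
(array([0.5868, 0.4729]), np.float64(5.0), 1201, array([124., 227.]))
[239 207] [326 275]
((541.3406982421875, 69.65838623046875), (160.8450469970703, 211.3500213623047), 1.4159975051879883)
[[619.4584 -32.6613]
 [619.0881 172.5509]
 [461.8382 172.4919]
 [464.4403 -35.3958]]
scene 0.57 [397.3, 276.8] [0.6333 0.4671 0.101 ] 180
scene 0.46 [377.4, 211.7] [0.4062 0.2772 0.101 ] 112
top 0.78 [196.7, 304.3] [0.3934 0.2762 0.101 ] 170
top 0.65 [119.9, 217.8] [0.6034 0.4588 0.101 ] 198
top 0.57 [168.2, 252.1] [0.5184 0.3433 0.101 ] 204
[]
```

View pics/big.png

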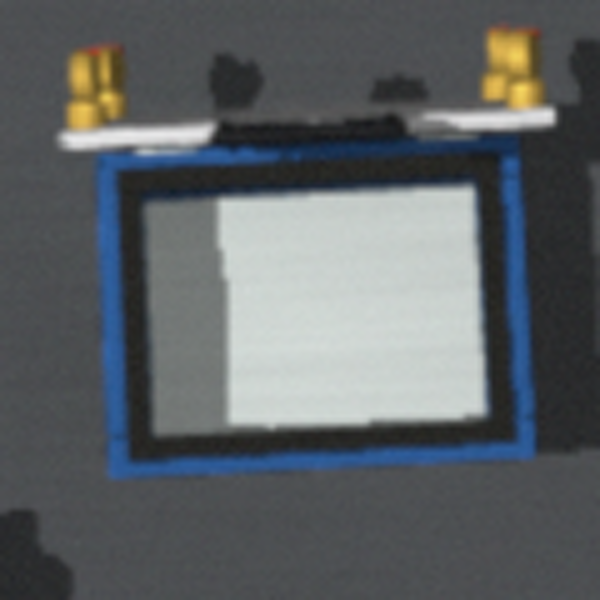

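```bash
python3 -m pendant '[{"x":0.95,"y":1,"z":-0.1,"rz":0.175,"claw":1},{"x":0.95,"y":1,"z":-0.1,"rz":0.175,"claw":1},{"x":0.95,"y":1,"z":-0.1,"rz":0.175,"claw":1},{"x":0.95,"y":1,"z":-0.1,"rz":0.175,"claw":1},{"x":0.95,"y":1,"z":-0.1,"rz":0.175,"claw":1},{"x":0.95,"y":1,"z":-0.1,"rz":0.175,"claw":1},{"x":0.95,"y":1,"z":-0.1,"rz":0.175,"claw":1},{"x":0.95,"y":1,"z":-0.1,"rz":0.175,"claw":1}]'
cat >> h.py <<'E'
def yaw():
    R=np.array(sense()['ee_rot']);return np.degrees(np.arctan2(R[1,1],R[0,1]))
def goto(x,y,z,a=None):
    s=sense();d=np.array([x,y,z])-s['tcp_pos']
    print('t',s['time_s'],'norm',(d/.25).round(3),end=' ')
    if a is not None:
        t=(a-yaw()+90)%180-90;print('rz',round(t/180,4),'j6',round(s['joints'][5],1))
E
python3 - <<'E'
from h import *
np.set_printoptions(precision=4,suppress=True)
p=capture('wrist');save(p,'w1');print(sense()['tcp_pos'],yaw())
for b in blanks(p):print(b);goto(*b[0],.008,b[1]+45)
t=capture('top')
for b in blanks(t):print(b)
for r in search_frame(p,'blank0_center'):print(r)
E
```

```text
[ 0.2241 -0.5834  0.2225] 111.01627597788054
(array([0.3964, 0.2836]), np.float64(-36.5), 2311, array([198., 302.]))
(array([ 0.4458, -0.1986]), np.float64(-23.1), 1706, array([389., 277.]))
(array([ 0.4636, -0.3241]), np.float64(7.6), 1674, array([439., 269.]))
(array([0.5868, 0.4731]), np.float64(4.4), 1266, array([124., 226.]))$[0]: bad value
```

```bash
python3 -m pendant '[{"x":0.95,"y":0.99,"z":-0.1,"rx":0.0,"ry":0.0,"rz":0.175,"claw":1.0},{"x":0.95,"y":0.99,"z":-0.1,"rx":0.0,"ry":0.0,"rz":0.175,"claw":1.0},{"x":0.95,"y":0.99,"z":-0.1,"rx":0.0,"ry":0.0,"rz":0.175,"claw":1.0},{"x":0.95,"y":0.99,"z":-0.1,"rx":0.0,"ry":0.0,"rz":0.175,"claw":1.0},{"x":0.95,"y":0.99,"z":-0.1,"rx":0.0,"ry":0.0,"rz":0.175,"claw":1.0},{"x":0.95,"y":0.99,"z":-0.1,"rx":0.0,"ry":0.0,"rz":0.175,"claw":1.0},{"x":0.95,"y":0.99,"z":-0.1,"rx":0.0,"ry":0.0,"rz":0.175,"claw":1.0},{"x":0.95,"y":0.99,"z":-0.1,"rx":0.0,"ry":0.0,"rz":0.175,"claw":1.0}]'
python3 - <<'E'
from h import *
p=capture('wrist');save(p,'w1');print(sense()['tcp_pos'],yaw())
for b in blanks(p):print(b);goto(*b[0],.008,b[1]+45)
E
```

```text
time_s: 2.5
tcp_pos: [0.4613, -0.3362, 0.1976]
ee_rot: [[-0.609, -0.793, -0.0], [-0.793, 0.609, -0.0], [0.0, 0.0, -1.0]]
wrist_force: [0.5, -0.4, -0.7]
gripper_width: 1.003
gripper_force: 0.0
[ 0.46108915 -0.33652861  0.19766524] 142.45990232176501
```

View pics/w1.png

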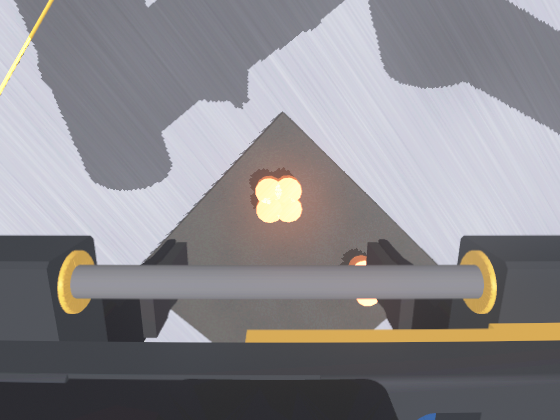

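The wrist picture is overexposed. The blanks show as yellow-white, one clear at (278,199) and one partly hidden at (366,280). I'll adapt the mask.

```bash
sed -i 's/^    m=((hsv\[...,0\]<14).*$/    m=((hsv[...,0]<14)\&(hsv[...,1]>90)\&(hsv[...,2]>110)).astype(np.uint8)\n    if wr: m=((hsv[...,0]<32)\&(hsv[...,1]>35)\&(hsv[...,2]>225)).astype(np.uint8);m[330:]=0/; s/def blanks(p,z=.020)/def blanks(p,z=.020,wr=0)/' h.py
python3 - <<'E'
from h import *
np.set_printoptions(precision=4,suppress=True)
p=capture('wrist')
for b in blanks(p,wr=1):print(b);goto(*b[0],.008,b[1]+45)
print(proj(p,sense()['tcp_pos']),atz(p,(278,199),.02),atz(p,(366,285),.02), proj(p,[.4636,-.3241,.02]),proj(p,[.4458,-.1986,.02]),p['k1'])
print(p['color'][199,278],p['color'][280,366])
T=np.array(p['world_to_cam']);print(-T[:3,:3].T@T[:3,3])
E
```

```text
(array([ 0.4659, -0.3261]), np.float64(9.6), 1761, array([278., 200.]))
t 2.6 norm [ 0.02   0.042 -0.759] rz -0.4879 j6 -17.7
[275.0635 257.5924] [ 0.4655 -0.3273  0.02  ] [ 0.4486 -0.1986  0.02  ] [281.5015 200.3526] [368.1848 283.5111] -0.025647246787443494
[255 254 218] [152 148 152]
[ 0.4206 -0.388   0.3602]
```

```bash
python3 -m pendant '[{"x":0.016,"y":0.044,"z":-0.24,"rx":0.0,"ry":0.0,"rz":0.006,"claw":1.0},{"x":0.016,"y":0.044,"z":-0.48,"rx":0.0,"ry":0.0,"rz":0.006,"claw":1.0},{"x":0.016,"y":0.044,"z":-0.66,"rx":0.0,"ry":0.0,"rz":0.006,"claw":1.0},{"x":0.016,"y":0.044,"z":-0.762,"rx":0.0,"ry":0.0,"rz":0.006,"claw":1.0},{"x":0.016,"y":0.044,"z":-0.762,"rx":0.0,"ry":0.0,"rz":0.006,"claw":1.0},{"x":0.016,"y":0.044,"z":-0.762,"rx":0.0,"ry":0.0,"rz":0.006,"claw":0.3},{"x":0.016,"y":0.044,"z":-0.762,"rx":0.0,"ry":0.0,"rz":0.006,"claw":0.3},{"x":0.016,"y":0.044,"z":-0.762,"rx":0.0,"ry":0.0,"rz":0.006,"claw":0.3}]'
```

```text
time_s: 3.6
tcp_pos: [0.4656, -0.3252, 0.0074]
ee_rot: [[-0.594, -0.805, 0.001], [-0.805, 0.594, -0.0], [-0.0, -0.001, -1.0]]
wrist_force: [1.3, -0.5, -0.6]
gripper_width: 0.744
gripper_force: 0.0
```

```bash
python3 -m pendant '[{"z":0.0,"claw":0.0},{"z":0.0,"claw":0.0},{"z":0.0,"claw":0.0},{"z":0.0,"claw":0.0},{"z":0.1,"claw":0.0},{"z":0.3,"claw":0.0},{"z":0.5,"claw":0.0},{"z":0.6,"claw":0.0}]'
python3 - <<'E'
from h import *
np.set_printoptions(precision=4,suppress=True)
s=sense();print(s['gripper_width'],s['gripper_force'])
goto(.515,.11,.16,90.8);t=capture('top')
for b in blanks(t):print(b)
E
```

```text
0.7437670007509386 0.0
t 3.6 norm [0.198 1.741 0.611] rz -0.2932 j6 -17.8
(array([0.3965, 0.2836]), np.float64(-36.9), 2201, array([198., 302.]))$[0]: bad value
```

```bash
python3 -m pendant '[{"x":0.0,"y":0.0,"z":0.0,"rx":0.0,"ry":0.0,"rz":0.0,"claw":0.0},{"x":0.0,"y":0.0,"z":0.0,"rx":0.0,"ry":0.0,"rz":0.0,"claw":0.0},{"x":0.0,"y":0.0,"z":0.0,"rx":0.0,"ry":0.0,"rz":0.0,"claw":0.0},{"x":0.0,"y":0.0,"z":0.0,"rx":0.0,"ry":0.0,"rz":0.0,"claw":0.0},{"x":0.0,"y":0.0,"z":0.1,"rx":0.0,"ry":0.0,"rz":0.0,"claw":0.0},{"x":0.0,"y":0.0,"z":0.3,"rx":0.0,"ry":0.0,"rz":0.0,"claw":0.0},{"x":0.0,"y":0.0,"z":0.5,"rx":0.0,"ry":0.0,"rz":0.0,"claw":0.0},{"x":0.0,"y":0.0,"z":0.6,"rx":0.0,"ry":0.0,"rz":0.0,"claw":0.0}]'
python3 - <<'E'
from h import *
np.set_printoptions(precision=4,suppress=True)
s=sense();print(s['gripper_width'],s['gripper_force'])
goto(.515,.11,.16,90.8)
E
```

```text
time_s: 4.65
tcp_pos: [0.4662, -0.325, 0.1596]
ee_rot: [[-0.593, -0.805, 0.003], [-0.805, 0.593, -0.001], [-0.001, -0.003, -1.0]]
wrist_force: [0.1, -0.4, -2.6]
gripper_width: 0.513
gripper_force: 30.0
0.5132238080917693 29.96825359761715
t 4.65 norm [0.195 1.74  0.001] rz -0.2933 j6 -17.8
```

```bash
python3 -m pendant '[{"x":0.1,"y":0.2,"z":0.0,"rx":0.0,"ry":0.0,"rz":-0.05,"claw":0.0},{"x":0.195,"y":0.4,"z":0.0,"rx":0.0,"ry":0.0,"rz":-0.1,"claw":0.0},{"x":0.195,"y":0.6,"z":0.0,"rx":0.0,"ry":0.0,"rz":-0.15,"claw":0.0},{"x":0.195,"y":0.8,"z":0.0,"rx":0.0,"ry":0.0,"rz":-0.2,"claw":0.0},{"x":0.195,"y":0.95,"z":0.0,"rx":0.0,"ry":0.0,"rz":-0.25,"claw":0.0},{"x":0.195,"y":0.98,"z":0.0,"rx":0.0,"ry":0.0,"rz":-0.293,"claw":0.0},{"x":0.195,"y":0.98,"z":0.0,"rx":0.0,"ry":0.0,"rz":-0.293,"claw":0.0},{"x":0.195,"y":0.98,"z":0.0,"rx":0.0,"ry":0.0,"rz":-0.293,"claw":0.0}]'
python3 - <<'E'
from h import *
np.set_printoptions(precision=4,suppress=True)
goto(.515,.11,.045,90.8)
E
```

```text
time_s: 5.65
tcp_pos: [0.514, -0.0803, 0.1567]
ee_rot: [[-1.0, -0.016, -0.001], [-0.016, 1.0, -0.0], [0.001, 0.0, -1.0]]
wrist_force: [-0.2, 0.5, -1.4]
gripper_width: 0.511
gripper_force: 30.0
t 5.65 norm [ 0.004  0.761 -0.447] rz -0.0007 j6 -98.1
```

```bash
python3 -m pendant '[{"x":0.004,"y":0.22,"z":0.0,"rx":0.0,"ry":0.0,"rz":0.0,"claw":0.0},{"x":0.004,"y":0.44,"z":0.0,"rx":0.0,"ry":0.0,"rz":0.0,"claw":0.0},{"x":0.004,"y":0.64,"z":0.0,"rx":0.0,"ry":0.0,"rz":0.0,"claw":0.0},{"x":0.004,"y":0.72,"z":-0.05,"rx":0.0,"ry":0.0,"rz":0.0,"claw":0.0},{"x":0.004,"y":0.72,"z":-0.25,"rx":0.0,"ry":0.0,"rz":0.0,"claw":0.0},{"x":0.004,"y":0.72,"z":-0.42,"rx":0.0,"ry":0.0,"rz":0.0,"claw":0.0},{"x":0.004,"y":0.72,"z":-0.525,"rx":0.0,"ry":0.0,"rz":0.0,"claw":0.0},{"x":0.004,"y":0.72,"z":-0.525,"rx":0.0,"ry":0.0,"rz":0.0,"claw":0.0}]'
python3 -m pendant '[{"x":0.0,"y":0.0,"z":0.0,"rx":0.0,"ry":0.0,"rz":0.0,"claw":0.65},{"x":0.0,"y":0.0,"z":0.0,"rx":0.0,"ry":0.0,"rz":0.0,"claw":0.65},{"x":0.0,"y":0.0,"z":0.0,"rx":0.0,"ry":0.0,"rz":0.0,"claw":0.65},{"x":0.0,"y":0.0,"z":0.0,"rx":0.0,"ry":0.0,"rz":0.0,"claw":0.65},{"x":0.0,"y":0.0,"z":0.2,"rx":0.0,"ry":0.0,"rz":0.0,"claw":0.65},{"x":0.0,"y":0.0,"z":0.4,"rx":0.0,"ry":0.0,"rz":0.0,"claw":0.65},{"x":0.0,"y":-0.1,"z":0.6,"rx":0.0,"ry":0.0,"rz":0.0,"claw":1.0},{"x":0.0,"y":-0.3,"z":0.6,"rx":0.0,"ry":0.0,"rz":0.0,"claw":1.0}]'
python3 - <<'E'
from h import *
np.set_printoptions(precision=4,suppress=True)
t=capture('top')
for b in blanks(t):print(b);goto(*b[0],.16,b[1]+45)
E
```

```text
time_s: 6.65
tcp_pos: [0.5136, 0.0981, 0.0233]
ee_rot: [[-1.0, -0.014, -0.006], [-0.014, 1.0, -0.003], [0.006, -0.003, -1.0]]
wrist_force: [0.2, 0.4, -1.0]
gripper_width: 0.512
gripper_force: 30.0
time_s: 7.65
tcp_pos: [0.5184, 0.0261, 0.1809]
ee_rot: [[-1.0, -0.019, 0.011], [-0.019, 1.0, 0.003], [-0.011, 0.003, -1.0]]
wrist_force: [0.6, -0.9, -1.3]
gripper_width: 0.794
gripper_force: 0.0
(array([0.5867, 0.4733]), np.float64(3.4), 1201, array([124., 226.]))
t 7.7 norm [ 0.285  1.809 -0.074] rz -0.2354 j6 -109.7
```

```bash
python3 -m pendant '[{"x":0.0,"y":-0.2,"z":0.05,"rx":0.0,"ry":0.0,"rz":0.0,"claw":1.0},{"x":0.0,"y":-0.4,"z":0.05,"rx":0.0,"ry":0.0,"rz":0.05,"claw":1.0},{"x":-0.15,"y":-0.6,"z":0.05,"rx":0.0,"ry":0.0,"rz":0.117,"claw":1.0},{"x":-0.29,"y":-0.8,"z":0.05,"rx":0.0,"ry":0.0,"rz":0.117,"claw":1.0},{"x":-0.29,"y":-0.9,"z":0.05,"rx":0.0,"ry":0.0,"rz":0.117,"claw":1.0},{"x":-0.29,"y":-0.9,"z":0.05,"rx":0.0,"ry":0.0,"rz":0.117,"claw":1.0},{"x":-0.29,"y":-0.9,"z":0.05,"rx":0.0,"ry":0.0,"rz":0.117,"claw":1.0},{"x":-0.29,"y":-0.9,"z":0.05,"rx":0.0,"ry":0.0,"rz":0.117,"claw":1.0}]'
python3 - <<'E'
from h import *
np.set_printoptions(precision=4,suppress=True)
t=capture('top');save(t,'t2')
for b in blanks(t):print('top',b)
p=capture('wrist');save(p,'w2')
for b in blanks(p,wr=1):print(b);goto(*b[0],.007,b[1]+45)
E
```

```text
time_s: 8.7
tcp_pos: [0.4432, -0.1991, 0.1882]
ee_rot: [[-0.927, -0.375, -0.0], [-0.375, 0.927, 0.0], [0.0, 0.0, -1.0]]
wrist_force: [0.0, 0.2, -0.0]
gripper_width: 0.996
gripper_force: 0.0
top (array([0.3966, 0.2836]), np.float64(-36.9), 2173, array([198., 302.]))
top (array([0.5126, 0.1017]), np.float64(44.7), 1569, array([270., 253.]))
(array([ 0.4473, -0.2002]), np.float64(-23.2), 1798, array([273., 194.]))
t 8.8 norm [ 0.017 -0.004 -0.725] rz 0.4989 j6 -63.0
```

```bash
python3 -m pendant '[{"x":0.013,"y":0.0,"z":-0.24,"rx":0.0,"ry":0.0,"rz":0.0,"claw":1.0},{"x":0.013,"y":0.0,"z":-0.48,"rx":0.0,"ry":0.0,"rz":0.0,"claw":1.0},{"x":0.013,"y":0.0,"z":-0.64,"rx":0.0,"ry":0.0,"rz":0.0,"claw":1.0},{"x":0.013,"y":0.0,"z":-0.725,"rx":0.0,"ry":0.0,"rz":0.0,"claw":0.9},{"x":0.013,"y":0.0,"z":-0.725,"rx":0.0,"ry":0.0,"rz":0.0,"claw":0.0},{"x":0.013,"y":0.0,"z":-0.725,"rx":0.0,"ry":0.0,"rz":0.0,"claw":0.0},{"x":0.013,"y":0.0,"z":-0.725,"rx":0.0,"ry":0.0,"rz":0.0,"claw":0.0},{"x":0.013,"y":0.0,"z":-0.725,"rx":0.0,"ry":0.0,"rz":0.0,"claw":0.0}]'
python3 -m pendant '[{"x":0.0,"y":0.0,"z":0.0,"rx":0.0,"ry":0.0,"rz":0.0,"claw":0.0},{"x":0.0,"y":0.0,"z":0.0,"rx":0.0,"ry":0.0,"rz":0.0,"claw":0.0},{"x":0.0,"y":0.0,"z":0.0,"rx":0.0,"ry":0.0,"rz":0.0,"claw":0.0},{"x":0.0,"y":0.0,"z":0.1,"rx":0.0,"ry":0.0,"rz":0.0,"claw":0.0},{"x":0.0,"y":0.0,"z":0.3,"rx":0.0,"ry":0.0,"rz":0.0,"claw":0.0},{"x":0.0,"y":0.0,"z":0.5,"rx":0.0,"ry":0.0,"rz":0.0,"claw":0.0},{"x":0.0,"y":0.0,"z":0.6,"rx":0.0,"ry":0.0,"rz":0.0,"claw":0.0},{"x":0.0,"y":0.0,"z":0.6,"rx":0.0,"ry":0.0,"rz":0.0,"claw":0.0}]'
python3 - <<'E'
from h import *
np.set_printoptions(precision=4,suppress=True)
goto(.515,.038,.025,90.8)
E
```

```text
time_s: 9.8
tcp_pos: [0.4465, -0.1999, 0.0074]
ee_rot: [[-0.928, -0.373, 0.001], [-0.373, 0.928, -0.0], [-0.001, -0.001, -1.0]]
wrist_force: [0.6, -1.0, 0.3]
gripper_width: 0.528
gripper_force: 0.6
time_s: 10.8
tcp_pos: [0.4466, -0.1999, 0.1581]
ee_rot: [[-0.928, -0.373, 0.003], [-0.373, 0.928, 0.0], [-0.003, -0.001, -1.0]]
wrist_force: [0.2, 0.8, -3.3]
gripper_width: 0.508
gripper_force: 30.0
t 10.8 norm [ 0.274  0.951 -0.532] rz -0.1172 j6 -63.0
```

```bash
python3 -m pendant '[{"x":0.1,"y":0.2,"z":0.0,"rx":0.0,"ry":0.0,"rz":-0.05,"claw":0.0},{"x":0.2,"y":0.4,"z":0.0,"rx":0.0,"ry":0.0,"rz":-0.1,"claw":0.0},{"x":0.28,"y":0.6,"z":0.0,"rx":0.0,"ry":0.0,"rz":-0.117,"claw":0.0},{"x":0.28,"y":0.8,"z":0.0,"rx":0.0,"ry":0.0,"rz":-0.117,"claw":0.0},{"x":0.28,"y":0.94,"z":0.0,"rx":0.0,"ry":0.0,"rz":-0.117,"claw":0.0},{"x":0.28,"y":0.943,"z":0.0,"rx":0.0,"ry":0.0,"rz":-0.117,"claw":0.0},{"x":0.28,"y":0.943,"z":-0.15,"rx":0.0,"ry":0.0,"rz":-0.117,"claw":0.0},{"x":0.28,"y":0.943,"z":-0.3,"rx":0.0,"ry":0.0,"rz":-0.117,"claw":0.0}]'
python3 - <<'E'
from h import *
np.set_printoptions(precision=4,suppress=True)
goto(.515,.036,.035,90.8)
E
```

```text
time_s: 11.8
tcp_pos: [0.5149, 0.0349, 0.0798]
ee_rot: [[-1.0, -0.014, -0.002], [-0.014, 1.0, -0.0], [0.002, -0.0, -1.0]]
wrist_force: [0.2, 0.2, -1.4]
gripper_width: 0.52
gripper_force: 3.0
t 11.8 norm [ 0.     0.004 -0.179] rz 0.0 j6 -111.1
```

```bash
python3 -m pendant '[{"x":0.0,"y":0.004,"z":-0.1,"rx":0.0,"ry":0.0,"rz":0.0,"claw":0.0},{"x":0.0,"y":0.004,"z":-0.18,"rx":0.0,"ry":0.0,"rz":0.0,"claw":0.0},{"x":0.0,"y":0.004,"z":-0.18,"rx":0.0,"ry":0.0,"rz":0.0,"claw":0.0},{"x":0.0,"y":0.004,"z":-0.18,"rx":0.0,"ry":0.0,"rz":0.0,"claw":0.62},{"x":0.0,"y":0.004,"z":-0.18,"rx":0.0,"ry":0.0,"rz":0.0,"claw":0.62},{"x":0.0,"y":0.004,"z":-0.18,"rx":0.0,"ry":0.0,"rz":0.0,"claw":0.62},{"x":0.0,"y":0.004,"z":0.02,"rx":0.0,"ry":0.0,"rz":0.0,"claw":0.62},{"x":0.0,"y":0.004,"z":0.22,"rx":0.0,"ry":0.0,"rz":0.0,"claw":0.62}]'
python3 -m pendant '[{"x":0.0,"y":-0.1,"z":0.2,"rx":0.0,"ry":0.0,"rz":0.0,"claw":0.62},{"x":-0.1,"y":-0.2,"z":0.4,"rx":0.0,"ry":0.0,"rz":0.0,"claw":0.62},{"x":-0.25,"y":-0.2,"z":0.6,"rx":0.0,"ry":0.0,"rz":0.0,"claw":0.62},{"x":-0.4,"y":-0.2,"z":0.6,"rx":0.0,"ry":0.0,"rz":0.0,"claw":0.62},{"x":-0.4,"y":-0.2,"z":0.6,"rx":0.0,"ry":0.0,"rz":0.0,"claw":0.62},{"x":-0.4,"y":-0.2,"z":0.6,"rx":0.0,"ry":0.0,"rz":0.0,"claw":0.62},{"x":-0.4,"y":-0.2,"z":0.6,"rx":0.0,"ry":0.0,"rz":0.0,"claw":0.62},{"x":-0.4,"y":-0.2,"z":0.6,"rx":0.0,"ry":0.0,"rz":0.0,"claw":0.62}]'
python3 - <<'E'
from h import *
np.set_printoptions(precision=4,suppress=True)
t=capture('top');save(t,'t3');w=capture('wrist');s=capture('scene')
for b in blanks(t):print('top',b)
cv2.imwrite('pics/m3.png',np.hstack([t['color'][150:320,200:480],w['color'][::2,::2]][0:1])[:,:,::-1])
save(w,'w3');save(s,'s3')
E
```

```text
time_s: 12.8
tcp_pos: [0.516, 0.0368, 0.1385]
ee_rot: [[-1.0, -0.015, -0.0], [-0.015, 1.0, -0.0], [0.0, -0.0, -1.0]]
wrist_force: [1.1, 0.4, -0.7]
gripper_width: 0.618
gripper_force: 0.0
time_s: 13.8
tcp_pos: [0.4166, -0.0131, 0.2865]
ee_rot: [[-1.0, -0.015, -0.001], [-0.015, 1.0, -0.001], [0.001, -0.001, -1.0]]
wrist_force: [0.5, 0.0, -0.1]
gripper_width: 0.62
gripper_force: 0.0
top (array([0.3966, 0.2834]), np.float64(-37.2), 2299, array([198., 302.]))
top (array([0.5123, 0.1018]), np.float64(44.5), 1562, array([270., 253.]))
top (array([0.5156, 0.0379]), np.float64(-44.9), 1516, array([295., 251.]))
top (array([0.5866, 0.4732]), np.float64(4.8), 1233, array([124., 227.]))
```

View pics/w3.png

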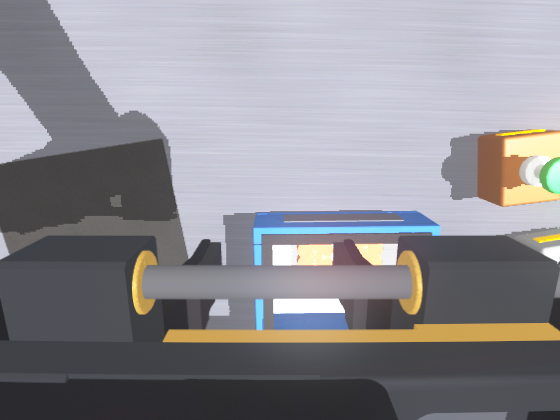

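Both blanks lie in the tub. Next I'll go over the handle and look.

```bash
python3 -m pendant '[{"x":0.0,"y":0.0,"z":0.2,"rx":0.0,"ry":0.0,"rz":0.05,"claw":0.62},{"x":0.0,"y":0.05,"z":0.4,"rx":0.0,"ry":0.0,"rz":0.1,"claw":0.62},{"x":0.1,"y":0.1,"z":0.48,"rx":0.0,"ry":0.0,"rz":0.15,"claw":0.62},{"x":0.2,"y":0.15,"z":0.48,"rx":0.0,"ry":0.0,"rz":0.2,"claw":0.62},{"x":0.3,"y":0.2,"z":0.48,"rx":0.0,"ry":0.0,"rz":0.25,"claw":0.62},{"x":0.4,"y":0.25,"z":0.48,"rx":0.0,"ry":0.0,"rz":0.3,"claw":0.62},{"x":0.5,"y":0.3,"z":0.48,"rx":0.0,"ry":0.0,"rz":0.35,"claw":0.62},{"x":0.6,"y":0.33,"z":0.48,"rx":0.0,"ry":0.0,"rz":0.4,"claw":0.62}]'
python3 -m pendant '[{"x":0.06,"y":0.0,"z":0.0,"rx":0.0,"ry":0.0,"rz":0.05,"claw":0.62},{"x":0.1,"y":0.0,"z":0.0,"rx":0.0,"ry":0.0,"rz":0.094,"claw":0.62},{"x":0.15,"y":0.0,"z":0.0,"rx":0.0,"ry":0.0,"rz":0.094,"claw":0.5},{"x":0.18,"y":0.0,"z":0.0,"rx":0.0,"ry":0.0,"rz":0.094,"claw":0.5},{"x":0.2,"y":0.0,"z":0.0,"rx":0.0,"ry":0.0,"rz":0.094,"claw":0.5},{"x":0.22,"y":0.0,"z":0.0,"rx":0.0,"ry":0.0,"rz":0.094,"claw":0.5},{"x":0.22,"y":0.0,"z":0.0,"rx":0.0,"ry":0.0,"rz":0.094,"claw":0.5},{"x":0.22,"y":0.0,"z":0.0,"rx":0.0,"ry":0.0,"rz":0.094,"claw":0.5}]'
python3 - <<'E'
from h import *
np.set_printoptions(precision=4,suppress=True)
w=capture('wrist');save(w,'w4');s=sense();print(s['tcp_pos'],yaw(),s['joints'])
t=cv2.imread('pics/t3.png');p=capture('top')
for c in [(263,205.5),(282,205.6),(301,205)]:print(atz(p,c,.284))
for x in(.61,.62,.63):print(x,proj(w,[x,.034,.284]),proj(w,[x,.106,.284]))
for l in('cover_handle',):
  for r in search_frame(w,l):print(r,atz(w,r['centre'],.284))
E
```

```text
time_s: 14.95
tcp_pos: [0.5672, 0.0699, 0.4065]
ee_rot: [[-0.289, -0.957, -0.001], [-0.957, 0.289, -0.0], [0.001, 0.001, -1.0]]
wrist_force: [-0.1, -0.7, 0.8]
gripper_width: 0.616
gripper_force: 0.0
time_s: 15.95
tcp_pos: [0.621, 0.0693, 0.4072]
ee_rot: [[-0.004, -1.0, 0.0], [-1.0, 0.004, 0.0], [-0.0, -0.0, -1.0]]
wrist_force: [0.7, 0.2, 0.4]
gripper_width: 0.497
gripper_force: 0.0
[0.6209 0.0693 0.4073] 179.7714868295386 [ 21.1877  18.8528  21.3771   0.0019 -92.5079 -21.4162]
[0.6049 0.1086 0.284 ]
[0.6039 0.0693 0.284 ]
[0.6042 0.0299 0.284 ]
0.61 [290.3828 157.878 ] [289.8921 243.317 ]
0.62 [277.841  157.9217] [278.0812 243.3584]
0.63 [265.2997 157.9686] [266.2708 243.3979]
{'centre': [276.8, 172.7], 'conf': 0.67} [0.6209 0.0459 0.284 ]
```

View pics/w4.png

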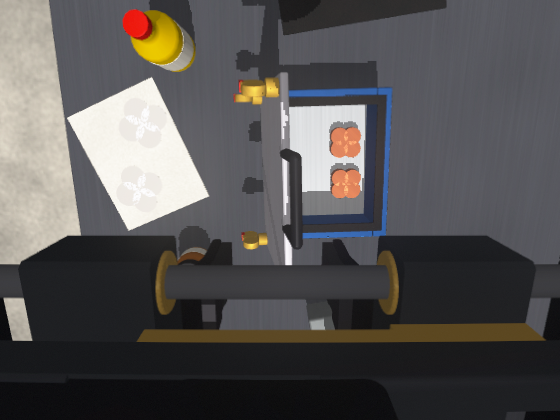

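```bash
python3 -m pendant '[{"x":-0.064,"y":0.0,"z":0.0,"rx":0.0,"ry":0.0,"rz":0.005,"claw":0.5},{"x":-0.064,"y":0.0,"z":-0.15,"rx":0.0,"ry":0.0,"rz":0.005,"claw":0.5},{"x":-0.064,"y":0.0,"z":-0.3,"rx":0.0,"ry":0.0,"rz":0.005,"claw":0.5},{"x":-0.064,"y":0.0,"z":-0.45,"rx":0.0,"ry":0.0,"rz":0.005,"claw":0.5},{"x":-0.064,"y":0.0,"z":-0.55,"rx":0.0,"ry":0.0,"rz":0.005,"claw":0.5},{"x":-0.064,"y":0.0,"z":-0.576,"rx":0.0,"ry":0.0,"rz":0.005,"claw":0.5},{"x":-0.064,"y":0.0,"z":-0.576,"rx":0.0,"ry":0.0,"rz":0.005,"claw":0.0},{"x":-0.064,"y":0.0,"z":-0.576,"rx":0.0,"ry":0.0,"rz":0.005,"claw":0.0}]'
python3 -m pendant '[{"x":0.0,"y":0.0,"z":0.0,"rx":0.0,"ry":0.0,"rz":0.0,"claw":0.0},{"x":0.0,"y":0.0,"z":0.0,"rx":0.0,"ry":0.0,"rz":0.0,"claw":0.0},{"x":0.0,"y":0.0,"z":0.0,"rx":0.0,"ry":0.0,"rz":0.0,"claw":0.0},{"x":0.0,"y":0.0,"z":0.0,"rx":0.0,"ry":0.0,"rz":0.0,"claw":0.0},{"x":0.0,"y":0.0,"z":0.0,"rx":0.0,"ry":0.0,"rz":0.0,"claw":0.0},{"x":0.0,"y":0.0,"z":0.0,"rx":0.0,"ry":0.0,"rz":0.0,"claw":0.0},{"x":0.0,"y":0.0,"z":0.0,"rx":0.0,"ry":0.0,"rz":0.0,"claw":0.0},{"x":0.0,"y":0.0,"z":0.0,"rx":0.0,"ry":0.0,"rz":0.0,"claw":0.0}]'
python3 - <<'E'
from h import *
s=sense();b=np.array(s['tcp_pos'])+[0,0,.019];h=np.array([.631,.072])
f=lambda a:np.array([h[0]-.212*np.cos(a)+.004*np.sin(a),h[1]+.212*np.sin(a)+.004*np.cos(a)])
a0=np.arctan2(b[2]-h[1],h[0]-b[0])+.019;print(b,s['gripper_width'],a0,f(a0))
for a in np.linspace(a0,0,17)[1:]:print(round(a,3),((f(a)-f(a0))/.25).round(3))
E
```

```text
time_s: 17.1
tcp_pos: [0.6059, 0.0695, 0.2647]
ee_rot: [[0.012, -1.0, 0.003], [-1.0, -0.012, 0.001], [-0.001, -0.003, -1.0]]
wrist_force: [0.4, 0.1, 0.2]
gripper_width: 0.352
gripper_force: 0.0
time_s: 18.1
tcp_pos: [0.6053, 0.0694, 0.2636]
ee_rot: [[0.012, -1.0, 0.001], [-1.0, -0.012, 0.0], [-0.0, -0.001, -1.0]]
wrist_force: [-1.6, 0.3, 5.2]
gripper_width: 0.105
gripper_force: 30.0
[0.60529874 0.06936634 0.28256758] 0.10533751680306681 1.4683400204705075 [0.61329627 0.28329737]
1.377 [-0.077 -0.01 ]
1.285 [-0.153 -0.027]
1.193 [-0.227 -0.051]
1.101 [-0.299 -0.082]
1.009 [-0.367 -0.119]
0.918 [-0.432 -0.162]
0.826 [-0.492 -0.211]
0.734 [-0.548 -0.265]
0.642 [-0.599 -0.324]
0.551 [-0.643 -0.388]
0.459 [-0.682 -0.455]
0.367 [-0.715 -0.526]
0.275 [-0.741 -0.599]
0.184 [-0.76  -0.675]
0.092 [-0.772 -0.752]
0.0 [-0.777 -0.829]
```

```bash
python3 -m pendant '[{"x":-0.05,"y":0.0,"z":-0.008,"rx":0.0,"ry":0.0,"rz":0.0,"claw":0.0},{"x":-0.108,"y":0.0,"z":-0.02,"rx":0.0,"ry":0.0,"rz":0.0,"claw":0.0},{"x":-0.229,"y":0.0,"z":-0.062,"rx":0.0,"ry":0.0,"rz":0.0,"claw":0.0},{"x":-0.341,"y":0.0,"z":-0.12,"rx":0.0,"ry":0.0,"rz":0.0,"claw":0.0},{"x":-0.445,"y":0.0,"z":-0.194,"rx":0.0,"ry":0.0,"rz":0.0,"claw":0.0},{"x":-0.535,"y":0.0,"z":-0.283,"rx":0.0,"ry":0.0,"rz":0.0,"claw":0.0},{"x":-0.535,"y":0.0,"z":-0.283,"rx":0.0,"ry":0.0,"rz":0.0,"claw":0.0},{"x":-0.535,"y":0.0,"z":-0.283,"rx":0.0,"ry":0.0,"rz":0.0,"claw":0.0}]'
```

```text
time_s: 19.1
tcp_pos: [0.4689, 0.067, 0.1891]
ee_rot: [[0.01, -1.0, -0.006], [-1.0, -0.01, -0.004], [0.004, 0.006, -1.0]]
wrist_force: [4.8, -7.2, -8.7]
gripper_width: 0.104
gripper_force: 29.9
```

```bash
python3 -m pendant '[{"x":-0.077,"y":0.0,"z":-0.102,"rx":0.0,"ry":0.0,"rz":0.0,"claw":0.0},{"x":-0.137,"y":0.0,"z":-0.214,"rx":0.0,"ry":0.0,"rz":0.0,"claw":0.0},{"x":-0.18,"y":0.0,"z":-0.334,"rx":0.0,"ry":0.0,"rz":0.0,"claw":0.0},{"x":-0.195,"y":0.0,"z":-0.4,"rx":0.0,"ry":0.0,"rz":0.0,"claw":0.0},{"x":-0.204,"y":0.0,"z":-0.458,"rx":0.0,"ry":0.0,"rz":0.0,"claw":0.0},{"x":-0.208,"y":0.0,"z":-0.51,"rx":0.0,"ry":0.0,"rz":0.0,"claw":0.0},{"x":-0.21,"y":0.0,"z":-0.545,"rx":0.0,"ry":0.0,"rz":0.0,"claw":0.0},{"x":-0.21,"y":0.0,"z":-0.552,"rx":0.0,"ry":0.0,"rz":0.0,"claw":0.0}]'
```

```text
time_s: 20.1
tcp_pos: [0.4214, 0.0682, 0.0579]
ee_rot: [[0.015, -1.0, 0.004], [-1.0, -0.015, -0.003], [0.003, -0.004, -1.0]]
wrist_force: [-3.6, -11.4, 43.9]
gripper_width: 0.105
gripper_force: 30.0
```

```bash
python3 -m pendant '[{"x":0.0,"y":0.0,"z":0.014,"rx":0.0,"ry":0.0,"rz":0.0,"claw":0.4},{"x":0.0,"y":0.0,"z":0.014,"rx":0.0,"ry":0.0,"rz":0.0,"claw":0.4},{"x":0.0,"y":0.0,"z":0.014,"rx":0.0,"ry":0.0,"rz":0.0,"claw":0.4},{"x":0.0,"y":0.0,"z":0.014,"rx":0.0,"ry":0.0,"rz":0.0,"claw":0.4},{"x":0.0,"y":0.0,"z":0.1,"rx":0.0,"ry":0.0,"rz":0.0,"claw":0.4},{"x":0.0,"y":0.0,"z":0.3,"rx":0.0,"ry":0.0,"rz":0.0,"claw":0.4},{"x":0.0,"y":0.0,"z":0.5,"rx":0.0,"ry":0.0,"rz":0.0,"claw":0.4},{"x":0.0,"y":0.0,"z":0.7,"rx":0.0,"ry":0.0,"rz":0.0,"claw":0.4}]'
python3 -m pendant '[{"x":0.0,"y":-0.1,"z":0.2,"rx":0.0,"ry":0.0,"rz":-0.05,"claw":0.4},{"x":0.0,"y":-0.2,"z":0.4,"rx":0.0,"ry":0.0,"rz":-0.1,"claw":0.4},{"x":0.0,"y":-0.4,"z":0.4,"rx":0.0,"ry":0.0,"rz":-0.15,"claw":0.4},{"x":0.0,"y":-0.6,"z":0.4,"rx":0.0,"ry":0.0,"rz":-0.2,"claw":0.4},{"x":0.0,"y":-0.7,"z":0.4,"rx":0.0,"ry":0.0,"rz":-0.25,"claw":0.4},{"x":0.0,"y":-0.7,"z":0.4,"rx":0.0,"ry":0.0,"rz":-0.25,"claw":0.4},{"x":0.0,"y":-0.7,"z":0.4,"rx":0.0,"ry":0.0,"rz":-0.25,"claw":0.4},{"x":0.0,"y":-0.7,"z":0.4,"rx":0.0,"ry":0.0,"rz":-0.25,"claw":0.4}]'
python3 - <<'E'
from h import *
np.set_printoptions(precision=4,suppress=True)
t=capture('top');save(t,'t5');big=cv2.resize(t['color'][190:310,220:340],(600,600),interpolation=cv2.INTER_CUBIC);cv2.imwrite('pics/big5.png',big[:,:,::-1])
for b in blanks(t):print(b)
c=cv2.cvtColor(t['color'],cv2.COLOR_RGB2HSV);m=((c[...,0]>12)&(c[...,0]<32)&(c[...,1]>110)&(c[...,2]>90)).astype(np.uint8);m[:,:225]=0;m[:,345:]=0;m[:190]=0
for k in cv2.findContours(m,cv2.RETR_EXTERNAL,cv2.CHAIN_APPROX_NONE)[0]:
  if len(k)>5:
    r=cv2.minAreaRect(np.array([atz(t,q[0],.114)[:2]*1000 for q in k],np.float32));print(np.round(r[0]),np.round(r[1]),round(r[2]))
E
```

```text
time_s: 21.1
tcp_pos: [0.4183, 0.0693, 0.2305]
ee_rot: [[0.012, -1.0, -0.001], [-1.0, -0.012, -0.0], [0.0, 0.001, -1.0]]
wrist_force: [1.3, 0.6, 0.5]
gripper_width: 0.399
gripper_force: 0.0
time_s: 22.1
tcp_pos: [0.419, -0.1048, 0.3292]
ee_rot: [[-0.697, -0.717, -0.0], [-0.717, 0.697, 0.0], [0.0, 0.0, -1.0]]
wrist_force: [-0.0, -0.5, 0.1]
gripper_width: 0.398
gripper_force: 0.0
(array([0.3959, 0.2839]), np.float64(-37.0), 2094, array([197., 302.]))
[463. 161.] [12. 26.] 89
[469. -26.] [12. 26.] 88
[602. 163.] [12. 24.] 89
[608. -22.] [10. 24.] 88
```

View pics/big5.png

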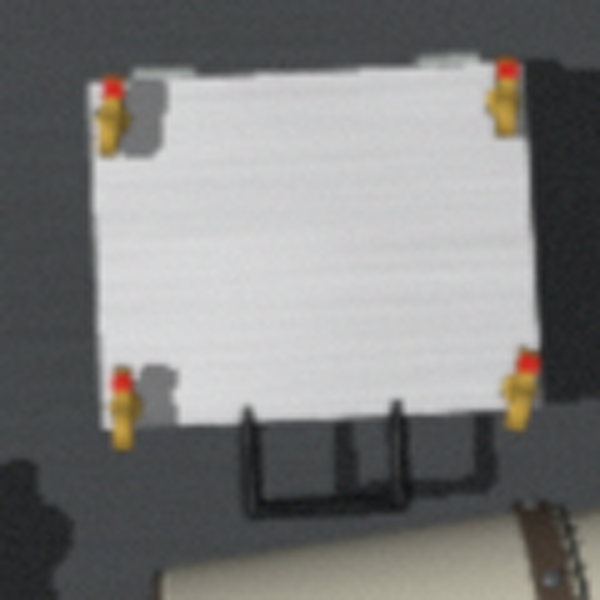

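Cover is shut with four wings at small angles (near right about 0.2 rad). Now to the near left screw with the tool turned to yaw 270, which leaves the full turn range.

```bash
python3 -m pendant '[{"x":0.0,"y":0.1,"z":0.0,"rx":0.0,"ry":0.0,"rz":0.055,"claw":0.5},{"x":0.0,"y":0.2,"z":0.0,"rx":0.0,"ry":0.0,"rz":0.11,"claw":0.5},{"x":0.0,"y":0.3,"z":0.0,"rx":0.0,"ry":0.0,"rz":0.165,"claw":0.5},{"x":0.0,"y":0.4,"z":0.0,"rx":0.0,"ry":0.0,"rz":0.22,"claw":0.5},{"x":0.05,"y":0.5,"z":-0.1,"rx":0.0,"ry":0.0,"rz":0.275,"claw":0.5},{"x":0.1,"y":0.6,"z":-0.2,"rx":0.0,"ry":0.0,"rz":0.33,"claw":0.5},{"x":0.15,"y":0.7,"z":-0.3,"rx":0.0,"ry":0.0,"rz":0.385,"claw":0.5},{"x":0.2,"y":0.8,"z":-0.4,"rx":0.0,"ry":0.0,"rz":0.44,"claw":0.5}]'
python3 -m pendant '[{"x":0.0,"y":0.1,"z":-0.05,"rx":0.0,"ry":0.0,"rz":0.055,"claw":0.5},{"x":0.0,"y":0.2,"z":-0.1,"rx":0.0,"ry":0.0,"rz":0.11,"claw":0.5},{"x":0.0,"y":0.27,"z":-0.1,"rx":0.0,"ry":0.0,"rz":0.165,"claw":0.5},{"x":0.0,"y":0.27,"z":-0.1,"rx":0.0,"ry":0.0,"rz":0.22,"claw":0.5},{"x":0.0,"y":0.27,"z":-0.1,"rx":0.0,"ry":0.0,"rz":0.275,"claw":0.5},{"x":0.0,"y":0.27,"z":-0.1,"rx":0.0,"ry":0.0,"rz":0.318,"claw":0.5},{"x":0.0,"y":0.27,"z":-0.1,"rx":0.0,"ry":0.0,"rz":0.318,"claw":0.5},{"x":0.0,"y":0.27,"z":-0.1,"rx":0.0,"ry":0.0,"rz":0.318,"claw":0.5}]'
python3 - <<'E'
from h import *
np.set_printoptions(precision=4,suppress=True)
w=capture('wrist');save(w,'w6');s=sense();print(s['tcp_pos'],yaw(),s['joints'])
for l in('wings_near_left',):
  for r in search_frame(w,l):print(r,atz(w,r['centre'],.112))
for P in([.4697,.1637],[.4723,-.0263],[.6097,.1657],[.6123,-.0243]):print(proj(w,P+[.114]).round())
E
```

```text
time_s: 23.15
tcp_pos: [0.4691, 0.096, 0.2286]
ee_rot: [[0.578, -0.816, 0.0], [-0.816, -0.578, 0.0], [0.0, -0.0, -1.0]]
wrist_force: [0.7, -0.3, -0.2]
gripper_width: 0.497
gripper_force: 0.0
time_s: 24.15
tcp_pos: [0.4688, 0.1622, 0.2043]
ee_rot: [[0.999, 0.036, 0.0], [0.036, -0.999, 0.0], [0.0, -0.0, -1.0]]
wrist_force: [0.4, -0.4, 0.2]
gripper_width: 0.501
gripper_force: 0.0
[0.4688 0.1621 0.2043] -87.93308480530662 [ 37.869   10.3292 -18.8376   0.0013 -60.8343  54.1972]
{'centre': [279.8, 203.4], 'conf': 0.64} [0.4757 0.1615 0.112 ]
{'centre': [403.9, 106.8], 'conf': 0.38} [0.5473 0.0786 0.112 ]
[277. 212.]
[532. 217.]
[281.   1.]
[571.  12.]
```

View pics/w6.png

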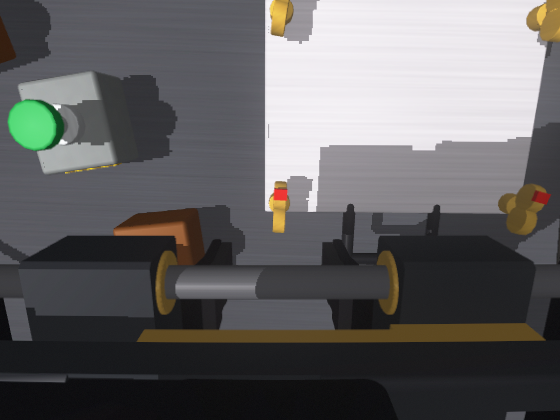

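Near-left wing top runs from (281,188) to (279,232), so it is at about 0 rad, within 2 mm of the prediction. Descending to pinch it.

```bash
python3 -m pendant '[{"x":0.009,"y":0.0,"z":-0.12,"rx":0.0,"ry":0.0,"rz":-0.01,"claw":0.4},{"x":0.009,"y":0.0,"z":-0.24,"rx":0.0,"ry":0.0,"rz":-0.01,"claw":0.4},{"x":0.009,"y":0.0,"z":-0.36,"rx":0.0,"ry":0.0,"rz":-0.01,"claw":0.4},{"x":0.009,"y":0.0,"z":-0.44,"rx":0.0,"ry":0.0,"rz":-0.01,"claw":0.4},{"x":0.009,"y":0.0,"z":-0.465,"rx":0.0,"ry":0.0,"rz":-0.01,"claw":0.3},{"x":0.009,"y":0.0,"z":-0.465,"rx":0.0,"ry":0.0,"rz":-0.01,"claw":0.0},{"x":0.009,"y":0.0,"z":-0.465,"rx":0.0,"ry":0.0,"rz":-0.01,"claw":0.0},{"x":0.009,"y":0.0,"z":-0.465,"rx":0.0,"ry":0.0,"rz":-0.01,"claw":0.0}]'
python3 -m pendant '[{"x":0.0,"y":0.0,"z":0.0,"rx":0.0,"ry":0.0,"rz":0.0,"claw":0.0},{"x":0.0,"y":0.0,"z":0.0,"rx":0.0,"ry":0.0,"rz":0.0,"claw":0.0},{"x":0.0,"y":0.0,"z":0.0,"rx":0.0,"ry":0.0,"rz":0.0,"claw":0.0},{"x":0.0,"y":0.0,"z":0.0,"rx":0.0,"ry":0.0,"rz":-0.02,"claw":0.0},{"x":0.0,"y":0.0,"z":0.0,"rx":0.0,"ry":0.0,"rz":-0.06,"claw":0.0},{"x":0.0,"y":0.0,"z":0.0,"rx":0.0,"ry":0.0,"rz":-0.1,"claw":0.0},{"x":0.0,"y":0.0,"z":0.0,"rx":0.0,"ry":0.0,"rz":-0.14,"claw":0.0},{"x":0.0,"y":0.0,"z":0.0,"rx":0.0,"ry":0.0,"rz":-0.14,"claw":0.0}]'
python3 -c "
from h import *
s=sense();print(s['wrist_force'],s['moment'],yaw(),s['gripper_width'])"
```

```text
time_s: 25.25
tcp_pos: [0.4714, 0.1607, 0.0887]
ee_rot: [[1.0, 0.006, 0.0], [0.006, -1.0, -0.002], [0.0, 0.002, -1.0]]
wrist_force: [2.7, -5.6, -2.3]
gripper_width: 0.164
gripper_force: 30.0
time_s: 26.25
tcp_pos: [0.4714, 0.1604, 0.0887]
ee_rot: [[0.907, -0.421, 0.0], [-0.421, -0.907, -0.002], [0.001, 0.002, -1.0]]
wrist_force: [3.5, -6.2, -2.8]
gripper_width: 0.166
gripper_force: 30.0
[ 3.48446481 -6.24064967 -2.84740552] [-1.83216493 -0.74133241  0.01135454] -114.92837781189134 0.16611310354120593
```

```bash
python3 -m pendant '[{"x":0.0,"y":-0.004,"z":0.0,"rx":0.0,"ry":0.0,"rz":-0.045,"claw":0.0},{"x":0.0,"y":-0.004,"z":0.0,"rx":0.0,"ry":0.0,"rz":-0.09,"claw":0.0},{"x":0.0,"y":-0.004,"z":0.0,"rx":0.0,"ry":0.0,"rz":-0.135,"claw":0.0},{"x":0.0,"y":-0.004,"z":0.0,"rx":0.0,"ry":0.0,"rz":-0.18,"claw":0.0},{"x":0.0,"y":-0.004,"z":0.0,"rx":0.0,"ry":0.0,"rz":-0.225,"claw":0.0},{"x":0.0,"y":-0.004,"z":0.0,"rx":0.0,"ry":0.0,"rz":-0.241,"claw":0.0},{"x":0.0,"y":-0.004,"z":0.0,"rx":0.0,"ry":0.0,"rz":-0.241,"claw":0.0},{"x":0.0,"y":-0.004,"z":0.0,"rx":0.0,"ry":0.0,"rz":-0.241,"claw":0.0}]'
python3 -m pendant '[{"x":0.0,"y":0.0,"z":0.0,"rx":0.0,"ry":0.0,"rz":0.0,"claw":0.5},{"x":0.0,"y":0.0,"z":0.0,"rx":0.0,"ry":0.0,"rz":0.0,"claw":0.5},{"x":0.0,"y":0.0,"z":0.0,"rx":0.0,"ry":0.0,"rz":0.0,"claw":0.5},{"x":0.0,"y":0.0,"z":0.15,"rx":0.0,"ry":0.0,"rz":0.05,"claw":0.5},{"x":0.0,"y":0.0,"z":0.35,"rx":0.0,"ry":0.0,"rz":0.1,"claw":0.5},{"x":0.2,"y":-0.2,"z":0.5,"rx":0.0,"ry":0.0,"rz":0.15,"claw":0.5},{"x":0.3,"y":-0.4,"z":0.5,"rx":0.0,"ry":0.0,"rz":0.2,"claw":0.5},{"x":0.4,"y":-0.55,"z":0.5,"rx":0.0,"ry":0.0,"rz":0.25,"claw":0.5}]'
python3 - <<'E'
from h import *
t=capture('wrist');save(t,'w7');s=sense();print(s['tcp_pos'],yaw())
for P in([.471,.161],[.4735,-.026],[.611,.165],[.6135,-.025]):print(proj(t,P+[.114]).round())
E
```

```text
time_s: 27.25
tcp_pos: [0.4711, 0.1601, 0.0886]
ee_rot: [[0.371, -0.929, -0.0], [-0.929, -0.371, -0.001], [0.001, 0.0, -1.0]]
wrist_force: [0.5, -5.9, 1.3]
gripper_width: 0.167
gripper_force: 30.0
time_s: 28.25
tcp_pos: [0.5727, 0.0225, 0.2143]
ee_rot: [[0.921, -0.389, 0.003], [-0.389, -0.921, 0.001], [0.002, -0.002, -1.0]]
wrist_force: [0.0, 1.0, -0.6]
gripper_width: 0.501
gripper_force: 0.0
[0.57519822 0.01798853 0.21356357] -112.86160712677972
[177. 374.]
[381. 296.]
[ 91. 234.]
[317. 134.]
```

View pics/w7.png

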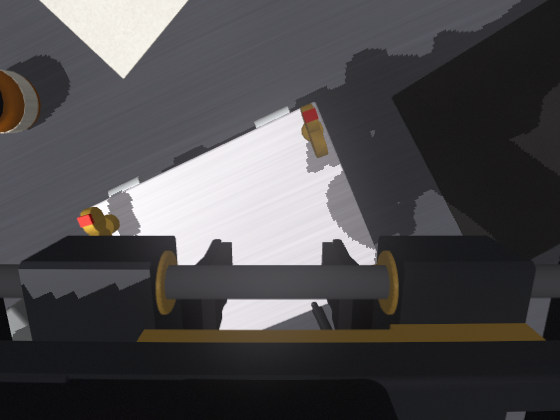

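Far-right wing runs from (309,115) to (321,155), about 0.1 rad. Pinching it.

```bash
python3 -m pendant '[{"x":0.1,"y":-0.1,"z":0.0,"rx":0.0,"ry":0.0,"rz":0.05,"claw":0.4},{"x":0.17,"y":-0.194,"z":-0.05,"rx":0.0,"ry":0.0,"rz":0.099,"claw":0.4},{"x":0.17,"y":-0.194,"z":-0.2,"rx":0.0,"ry":0.0,"rz":0.099,"claw":0.4},{"x":0.17,"y":-0.194,"z":-0.36,"rx":0.0,"ry":0.0,"rz":0.099,"claw":0.4},{"x":0.17,"y":-0.194,"z":-0.47,"rx":0.0,"ry":0.0,"rz":0.099,"claw":0.4},{"x":0.17,"y":-0.194,"z":-0.5,"rx":0.0,"ry":0.0,"rz":0.099,"claw":0.4},{"x":0.17,"y":-0.194,"z":-0.5,"rx":0.0,"ry":0.0,"rz":0.099,"claw":0.0},{"x":0.17,"y":-0.194,"z":-0.5,"rx":0.0,"ry":0.0,"rz":0.099,"claw":0.0}]'
python3 -m pendant '[{"x":0.0,"y":0.0,"z":0.0,"rx":0.0,"ry":0.0,"rz":0.0,"claw":0.0},{"x":0.0,"y":0.0,"z":0.0,"rx":0.0,"ry":0.0,"rz":0.0,"claw":0.0},{"x":0.0,"y":0.0,"z":0.0,"rx":0.0,"ry":0.0,"rz":0.0,"claw":0.0},{"x":0.0,"y":0.0,"z":0.0,"rx":0.0,"ry":0.0,"rz":0.0,"claw":0.0},{"x":0.0,"y":0.0,"z":0.0,"rx":0.0,"ry":0.0,"rz":0.0,"claw":0.0},{"x":0.0,"y":0.0,"z":0.0,"rx":0.0,"ry":0.0,"rz":0.0,"claw":0.0},{"x":0.0,"y":0.0,"z":0.0,"rx":0.0,"ry":0.0,"rz":0.0,"claw":0.0},{"x":0.0,"y":0.0,"z":0.0,"rx":0.0,"ry":0.0,"rz":0.0,"claw":0.0}]'
python3 -c "
from h import *
s=sense();print(s['moment'],yaw(),s['joints'])
t=capture('top');save(t,'t8')
big=cv2.resize(t['color'][190:310,220:340],(600,600),interpolation=cv2.INTER_CUBIC);cv2.imwrite('pics/big8.png',big[:,:,::-1])
"
```

```text
time_s: 29.3
tcp_pos: [0.6148, -0.0249, 0.0896]
ee_rot: [[0.996, -0.094, 0.003], [-0.094, -0.996, 0.0], [0.003, -0.001, -1.0]]
wrist_force: [0.4, 0.4, 0.3]
gripper_width: 0.257
gripper_force: 0.0
time_s: 30.3
tcp_pos: [0.6146, -0.0255, 0.0895]
ee_rot: [[0.996, -0.094, 0.002], [-0.094, -0.996, -0.001], [0.002, 0.0, -1.0]]
wrist_force: [-0.0, -3.4, 7.4]
gripper_width: 0.159
gripper_force: 30.0
[-1.07911739  0.1123819  -0.00785677] -95.4197942970983 [ 12.70939735  27.88664269 -10.88560706   0.08022899 -51.09949687
  71.82052079]
```

View pics/big8.png

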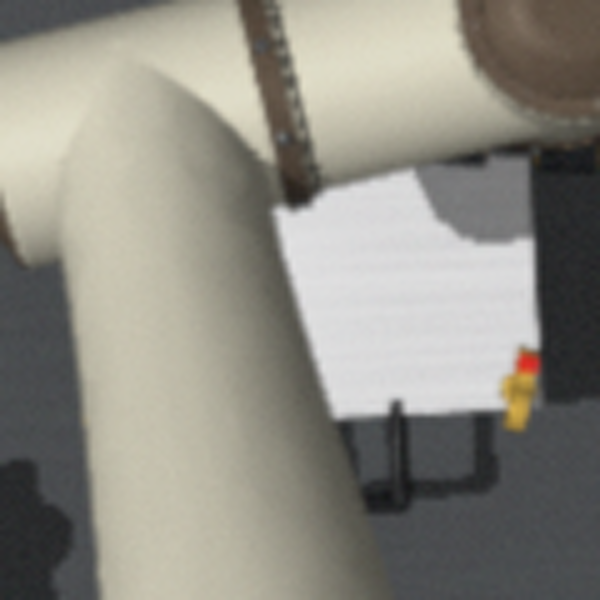

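```bash
python3 -m pendant '[{"x":-0.003,"y":0.0,"z":0.0,"rx":0.0,"ry":0.0,"rz":0.0,"claw":0.25},{"x":-0.003,"y":0.0,"z":0.0,"rx":0.0,"ry":0.0,"rz":0.0,"claw":0.25},{"x":-0.003,"y":0.0,"z":0.036,"rx":0.0,"ry":0.0,"rz":0.0,"claw":0.25},{"x":-0.003,"y":0.0,"z":0.036,"rx":0.0,"ry":0.0,"rz":0.0,"claw":0.0},{"x":-0.003,"y":0.0,"z":0.036,"rx":0.0,"ry":0.0,"rz":0.0,"claw":0.0},{"x":-0.003,"y":0.0,"z":0.036,"rx":0.0,"ry":0.0,"rz":0.0,"claw":0.0},{"x":-0.003,"y":0.0,"z":0.036,"rx":0.0,"ry":0.0,"rz":0.0,"claw":0.0},{"x":-0.003,"y":0.0,"z":0.036,"rx":0.0,"ry":0.0,"rz":0.0,"claw":0.0}]'
```

```text
time_s: 31.35
tcp_pos: [0.6128, -0.0254, 0.0972]
ee_rot: [[0.995, -0.095, -0.0], [-0.095, -0.995, -0.0], [-0.0, 0.0, -1.0]]
wrist_force: [-0.6, -2.4, 1.8]
gripper_width: 0.099
gripper_force: 30.0
```

Now the width is 9 mm, so the pads are flat on the blade. The lower grip had been on the hub. Turning to half.

```bash
python3 -m pendant '[{"x":0.0,"y":0.0,"z":0.0,"rx":0.0,"ry":0.0,"rz":-0.05,"claw":0.0},{"x":0.0,"y":0.0,"z":0.0,"rx":0.0,"ry":0.0,"rz":-0.1,"claw":0.0},{"x":0.0,"y":0.0,"z":0.0,"rx":0.0,"ry":0.0,"rz":-0.15,"claw":0.0},{"x":0.0,"y":0.0,"z":0.0,"rx":0.0,"ry":0.0,"rz":-0.2,"claw":0.0},{"x":0.0,"y":0.0,"z":0.0,"rx":0.0,"ry":0.0,"rz":-0.25,"claw":0.0},{"x":0.0,"y":0.0,"z":0.0,"rx":0.0,"ry":0.0,"rz":-0.3,"claw":0.0},{"x":0.0,"y":0.0,"z":0.0,"rx":0.0,"ry":0.0,"rz":-0.347,"claw":0.0},{"x":0.0,"y":0.0,"z":0.0,"rx":0.0,"ry":0.0,"rz":-0.347,"claw":0.0}]'
python3 -c "
from h import *
print(yaw())"
python3 -m pendant '[{"x":0.0,"y":0.0,"z":0.0,"rx":0.0,"ry":0.0,"rz":0.0,"claw":0.4},{"x":0.0,"y":0.0,"z":0.0,"rx":0.0,"ry":0.0,"rz":0.0,"claw":0.4},{"x":0.0,"y":0.0,"z":0.1,"rx":0.0,"ry":0.0,"rz":0.0,"claw":0.5},{"x":0.0,"y":0.0,"z":0.3,"rx":0.0,"ry":0.0,"rz":0.05,"claw":0.5},{"x":-0.15,"y":0.0,"z":0.45,"rx":0.0,"ry":0.0,"rz":0.1,"claw":0.5},{"x":-0.35,"y":0.0,"z":0.45,"rx":0.0,"ry":0.0,"rz":0.15,"claw":0.5},{"x":-0.5,"y":0.0,"z":0.45,"rx":0.0,"ry":0.0,"rz":0.2,"claw":0.5},{"x":-0.56,"y":0.0,"z":0.45,"rx":0.0,"ry":0.0,"rz":0.25,"claw":0.5}]'
python3 - <<'E'
from h import *
s=sense();print(s['tcp_pos'],yaw())
t=capture('top');save(t,'t9');w=capture('wrist')
big=cv2.resize(t['color'][200:290,220:340],(640,480),interpolation=cv2.INTER_CUBIC)
im=np.vstack([np.hstack([big,np.zeros((480,160,3),np.uint8)])])
q=w['color'][60:330,:];cv2.imwrite('pics/c9.png',cv2.resize(np.vstack([cv2.resize(big,(560,300)),q]),(560,570))[:,:,::-1])
for P in([.471,.161],[.4735,-.026],[.611,.165],[.6135,-.025]):print(proj(w,P+[.114]).round())
E
```

```text
time_s: 32.35
tcp_pos: [0.6147, -0.023, 0.0972]
ee_rot: [[0.376, -0.926, 0.004], [-0.926, -0.376, 0.003], [-0.001, -0.005, -1.0]]
wrist_force: [2.1, 5.3, -0.2]
gripper_width: 0.099
gripper_force: 30.0
-157.88348935033156
time_s: 33.35
tcp_pos: [0.4702, -0.0257, 0.2097]
ee_rot: [[0.923, -0.384, -0.001], [-0.384, -0.923, 0.0], [-0.001, 0.0, -1.0]]
wrist_force: [0.6, -0.1, 0.5]
gripper_width: 0.501
gripper_force: 0.0
[ 0.47022985 -0.02574386  0.20967317] -112.60684055916914
[ 63. 294.]
[277. 205.]
[-40. 132.]
[194.  15.]
```

View pics/c9.png

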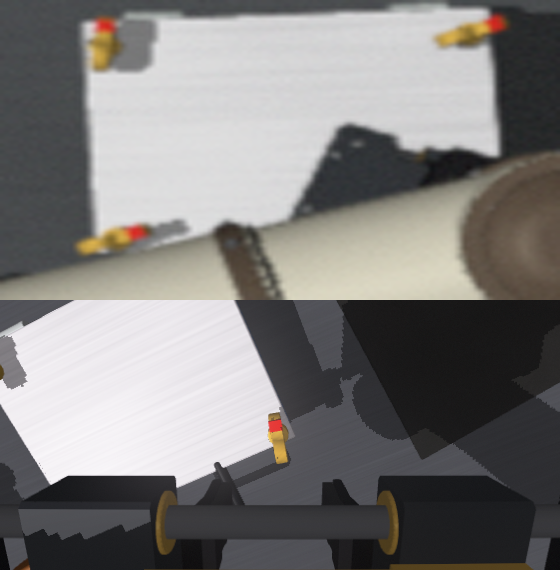

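Both NL (~70°) and FR (~66°) are at half. Near right is at about 0.25 rad. Pinching and turning it.

```bash
python3 -m pendant '[{"x":0.002,"y":-0.004,"z":-0.1,"rx":0.0,"ry":0.0,"rz":0.05,"claw":0.4},{"x":0.002,"y":-0.004,"z":-0.2,"rx":0.0,"ry":0.0,"rz":0.05,"claw":0.4},{"x":0.002,"y":-0.004,"z":-0.32,"rx":0.0,"ry":0.0,"rz":0.05,"claw":0.4},{"x":0.002,"y":-0.004,"z":-0.42,"rx":0.0,"ry":0.0,"rz":0.05,"claw":0.35},{"x":0.002,"y":-0.004,"z":-0.45,"rx":0.0,"ry":0.0,"rz":0.05,"claw":0.3},{"x":0.002,"y":-0.004,"z":-0.45,"rx":0.0,"ry":0.0,"rz":0.05,"claw":0.0},{"x":0.002,"y":-0.004,"z":-0.45,"rx":0.0,"ry":0.0,"rz":0.05,"claw":0.0},{"x":0.002,"y":-0.004,"z":-0.45,"rx":0.0,"ry":0.0,"rz":0.05,"claw":0.0}]'
python3 -m pendant '[{"x":0.0,"y":0.0,"z":0.0,"rx":0.0,"ry":0.0,"rz":0.0,"claw":0.0},{"x":0.0,"y":0.0,"z":0.0,"rx":0.0,"ry":0.0,"rz":0.0,"claw":0.0},{"x":0.0,"y":0.0,"z":0.0,"rx":0.0,"ry":0.0,"rz":0.0,"claw":0.0},{"x":0.0,"y":0.0,"z":0.0,"rx":0.0,"ry":0.0,"rz":-0.05,"claw":0.0},{"x":0.0,"y":0.0,"z":0.0,"rx":0.0,"ry":0.0,"rz":-0.1,"claw":0.0},{"x":0.0,"y":0.0,"z":0.0,"rx":0.0,"ry":0.0,"rz":-0.15,"claw":0.0},{"x":0.0,"y":0.0,"z":0.0,"rx":0.0,"ry":0.0,"rz":-0.2,"claw":0.0},{"x":0.0,"y":0.0,"z":0.0,"rx":0.0,"ry":0.0,"rz":-0.2,"claw":0.0}]'
python3 -c "
from h import *
s=sense();print(yaw(),(202.05-360-yaw())/180,s['moment'])"
```

```text
time_s: 34.45
tcp_pos: [0.4734, -0.0285, 0.0979]
ee_rot: [[0.971, -0.239, -0.0], [-0.239, -0.971, -0.004], [0.001, 0.004, -1.0]]
wrist_force: [1.3, -12.0, -1.5]
gripper_width: 0.097
gripper_force: 30.0
time_s: 35.45
tcp_pos: [0.4743, -0.0273, 0.0979]
ee_rot: [[0.643, -0.766, 0.002], [-0.766, -0.643, -0.001], [0.002, -0.001, -1.0]]
wrist_force: [2.6, -7.8, -3.3]
gripper_width: 0.096
gripper_force: 30.0
-139.97604037273263 -0.09985533126259646 [-2.09902813 -0.73180495 -0.05082312]
```

```bash
python3 -m pendant '[{"x":0.0,"y":-0.006,"z":0.0,"rx":0.0,"ry":0.0,"rz":-0.05,"claw":0.0},{"x":0.0,"y":-0.006,"z":0.0,"rx":0.0,"ry":0.0,"rz":-0.1,"claw":0.0},{"x":0.0,"y":-0.006,"z":0.0,"rx":0.0,"ry":0.0,"rz":-0.1,"claw":0.0},{"x":0.0,"y":-0.006,"z":0.0,"rx":0.0,"ry":0.0,"rz":-0.1,"claw":0.4},{"x":0.0,"y":-0.006,"z":0.0,"rx":0.0,"ry":0.0,"rz":-0.1,"claw":0.4},{"x":0.0,"y":-0.006,"z":0.05,"rx":0.0,"ry":0.0,"rz":-0.1,"claw":0.4},{"x":0.0,"y":-0.006,"z":0.25,"rx":0.0,"ry":0.0,"rz":-0.1,"claw":0.4},{"x":0.0,"y":-0.006,"z":0.45,"rx":0.0,"ry":0.0,"rz":-0.05,"claw":0.4}]'
python3 -m pendant '[{"x":0.1,"y":0.15,"z":0.0,"rx":0.0,"ry":0.0,"rz":0.05,"claw":0.4},{"x":0.2,"y":0.3,"z":0.0,"rx":0.0,"ry":0.0,"rz":0.1,"claw":0.4},{"x":0.3,"y":0.45,"z":0.0,"rx":0.0,"ry":0.0,"rz":0.15,"claw":0.4},{"x":0.4,"y":0.6,"z":0.0,"rx":0.0,"ry":0.0,"rz":0.2,"claw":0.4},{"x":0.5,"y":0.75,"z":0.0,"rx":0.0,"ry":0.0,"rz":0.25,"claw":0.4},{"x":0.55,"y":0.77,"z":0.0,"rx":0.0,"ry":0.0,"rz":0.3,"claw":0.4},{"x":0.55,"y":0.77,"z":0.0,"rx":0.0,"ry":0.0,"rz":0.3,"claw":0.4},{"x":0.55,"y":0.77,"z":0.0,"rx":0.0,"ry":0.0,"rz":0.3,"claw":0.4}]'
python3 - <<'E'
from h import *
s=sense();print(s['tcp_pos'],yaw());w=capture('wrist')
def blade(w,P,n=None):
    u,v=proj(w,[*P,.114]).astype(int);x0,y0=max(u-50,0),max(v-45,0);c=w['color'][y0:v+50,x0:u+50]
    h=cv2.cvtColor(c,cv2.COLOR_RGB2HSV);m=(((h[...,0]<8)|(h[...,0]>172))&(h[...,1]>170)&(h[...,2]>120)).astype(np.uint8)
    y,x=np.nonzero(m);r=atz(w,(x.mean()+x0,y.mean()+y0),.114)[:2]
    d=r-np.array(P);print('red at',r,'r',np.hypot(*d),'theta deg',.8-np.degrees(np.arctan2(d[1],d[0])),len(x))
blade(w,(.611,.165));goto(.611,.165,.097)
E
```

```text
time_s: 36.45
tcp_pos: [0.473, -0.0279, 0.2116]
ee_rot: [[0.521, -0.854, -0.001], [-0.854, -0.521, -0.001], [0.0, 0.001, -1.0]]
wrist_force: [0.9, 0.1, 0.3]
gripper_width: 0.39
gripper_force: 0.0
time_s: 37.45
tcp_pos: [0.6103, 0.1643, 0.21]
ee_rot: [[0.996, -0.088, -0.0], [-0.088, -0.996, -0.0], [-0.0, 0.0, -1.0]]
wrist_force: [0.8, -0.9, -0.3]
gripper_width: 0.401
gripper_force: 0.0
[0.61029334 0.16425194 0.2099598 ] -95.0463544479929
red at [0.62267756 0.16406521] r 0.011714914375826786 theta deg 5.376794583243725 135
t 37.5 norm [ 0.003  0.003 -0.452]
```

```bash
python3 -m pendant '[{"x":0.003,"y":0.0,"z":-0.1,"rx":0.0,"ry":0.0,"rz":0.0,"claw":0.4},{"x":0.003,"y":0.0,"z":-0.2,"rx":0.0,"ry":0.0,"rz":0.0,"claw":0.4},{"x":0.003,"y":0.0,"z":-0.32,"rx":0.0,"ry":0.0,"rz":0.0,"claw":0.4},{"x":0.003,"y":0.0,"z":-0.42,"rx":0.0,"ry":0.0,"rz":0.0,"claw":0.35},{"x":0.003,"y":0.0,"z":-0.451,"rx":0.0,"ry":0.0,"rz":0.0,"claw":0.3},{"x":0.003,"y":0.0,"z":-0.451,"rx":0.0,"ry":0.0,"rz":0.0,"claw":0.0},{"x":0.003,"y":0.0,"z":-0.451,"rx":0.0,"ry":0.0,"rz":0.0,"claw":0.0},{"x":0.003,"y":0.0,"z":-0.451,"rx":0.0,"ry":0.0,"rz":0.0,"claw":0.0}]'
python3 -m pendant '[{"x":0.0,"y":0.0,"z":0.0,"rx":0.0,"ry":0.0,"rz":0.0,"claw":0.0},{"x":0.0,"y":0.0,"z":0.0,"rx":0.0,"ry":0.0,"rz":-0.05,"claw":0.0},{"x":0.0,"y":0.0,"z":0.0,"rx":0.0,"ry":0.0,"rz":-0.1,"claw":0.0},{"x":0.0,"y":0.0,"z":0.0,"rx":0.0,"ry":0.0,"rz":-0.15,"claw":0.0},{"x":0.0,"y":0.0,"z":0.0,"rx":0.0,"ry":0.0,"rz":-0.2,"claw":0.0},{"x":0.0,"y":0.0,"z":0.0,"rx":0.0,"ry":0.0,"rz":-0.25,"claw":0.0},{"x":0.0,"y":0.0,"z":0.0,"rx":0.0,"ry":0.0,"rz":-0.3,"claw":0.0},{"x":0.0,"y":0.0,"z":0.0,"rx":0.0,"ry":0.0,"rz":-0.35,"claw":0.0}]'
python3 -c "
from h import *
print(yaw())"
python3 -m pendant '[{"x":0.0,"y":0.0,"z":0.0,"rx":0.0,"ry":0.0,"rz":0.0,"claw":0.0},{"x":0.0,"y":0.0,"z":0.0,"rx":0.0,"ry":0.0,"rz":0.0,"claw":0.4},{"x":0.0,"y":0.0,"z":0.0,"rx":0.0,"ry":0.0,"rz":0.0,"claw":0.4},{"x":0.0,"y":0.0,"z":0.05,"rx":0.0,"ry":0.0,"rz":0.0,"claw":0.4},{"x":0.0,"y":0.0,"z":0.25,"rx":0.0,"ry":0.0,"rz":0.0,"claw":0.4},{"x":0.0,"y":0.0,"z":0.45,"rx":0.0,"ry":0.0,"rz":0.0,"claw":0.4},{"x":-0.2,"y":-0.2,"z":0.5,"rx":0.0,"ry":0.0,"rz":0.0,"claw":0.4},{"x":-0.4,"y":-0.4,"z":0.5,"rx":0.0,"ry":0.0,"rz":0.0,"claw":0.4}]'
cat >> h.py <<'E'
def blade(w,P):
    u,v=proj(w,[*P,.114]).astype(int);x0,y0=max(u-50,0),max(v-50,0);c=w['color'][y0:v+50,x0:u+50]
    h=cv2.cvtColor(c,cv2.COLOR_RGB2HSV);m=(((h[...,0]<8)|(h[...,0]>172))&(h[...,1]>170)&(h[...,2]>120)).astype(np.uint8)
    y,x=np.nonzero(m)
    if len(x)<8: print('none');return
    r=atz(w,(x.mean()+x0,y.mean()+y0),.114)[:2]
    d=r-np.array(P);print('red at',r,'r',np.hypot(*d),'theta rad',np.radians(.8)-np.arctan2(d[1],d[0]),len(x))
S=dict(NL=(.471,.161),FR=(.6135,-.0245),NR=(.4738,-.0275),FL=(.611,.165))
E
python3 - <<'E'
from h import *
s=sense();print(s['tcp_pos'],yaw())
t=capture('top')
for k in S:print(k);blade(t,S[k])
E
```

```text
time_s: 38.5
tcp_pos: [0.6123, 0.1641, 0.0983]
ee_rot: [[0.996, -0.086, 0.002], [-0.086, -0.996, -0.001], [0.002, 0.001, -1.0]]
wrist_force: [0.3, -2.1, 2.2]
gripper_width: 0.104
gripper_force: 30.0
time_s: 39.5
tcp_pos: [0.6115, 0.1631, 0.0983]
ee_rot: [[0.372, -0.928, -0.001], [-0.928, -0.372, -0.003], [0.002, 0.002, -1.0]]
wrist_force: [-0.8, -7.4, 5.5]
gripper_width: 0.099
gripper_force: 30.0
-158.1678944192227
time_s: 40.5
tcp_pos: [0.524, 0.0771, 0.2235]
ee_rot: [[0.377, -0.926, 0.004], [-0.926, -0.377, 0.002], [-0.0, -0.004, -1.0]]
wrist_force: [-0.4, -1.7, -0.0]
gripper_width: 0.399
gripper_force: 0.0
[0.52396096 0.07713752 0.22345794] -157.8268866693011
NL
none
FR
none
NR
none
FL
none
```

```bash
python3 -m pendant '[{"x":-0.08,"y":0.15,"z":0.0,"rx":0.0,"ry":0.0,"rz":0.0,"claw":0.4},{"x":-0.16,"y":0.3,"z":-0.05,"rx":0.0,"ry":0.0,"rz":0.0,"claw":0.4},{"x":-0.16,"y":0.387,"z":-0.05,"rx":0.0,"ry":0.0,"rz":0.0,"claw":0.4},{"x":-0.16,"y":0.387,"z":-0.05,"rx":0.0,"ry":0.0,"rz":0.0,"claw":0.4},{"x":-0.16,"y":0.387,"z":-0.05,"rx":0.0,"ry":0.0,"rz":0.0,"claw":0.4},{"x":-0.16,"y":0.387,"z":-0.05,"rx":0.0,"ry":0.0,"rz":0.0,"claw":0.4},{"x":-0.16,"y":0.387,"z":-0.05,"rx":0.0,"ry":0.0,"rz":0.0,"claw":0.4},{"x":-0.16,"y":0.387,"z":-0.05,"rx":0.0,"ry":0.0,"rz":0.0,"claw":0.4}]'
python3 - <<'E'
from h import *
s=sense();print(s['tcp_pos'],yaw(),s['joints'])
w=capture('wrist');save(w,'w10');blade(w,S['NL']);goto(*S['NL'],.097);t=capture('top');save(t,'t10')
for k in('FR','NR','FL'):
  print(k,proj(t,[*S[k],.114]));
E
```

```text
time_s: 41.55
tcp_pos: [0.4841, 0.1735, 0.209]
ee_rot: [[0.376, -0.927, 0.0], [-0.927, -0.376, -0.0], [0.0, -0.0, -1.0]]
wrist_force: [-0.4, -0.9, 1.4]
gripper_width: 0.396
gripper_force: 0.0
[0.48409716 0.17351016 0.20898478] -157.94384370616217 [ 3.78248489e+01  1.18829987e+01 -1.61068629e+01  3.94616120e-03
 -6.20101537e+01 -1.57705446e+01]
red at [0.47528795 0.151002  ] r 0.010878723305403973 theta rad 1.1796058707869683 127
t 41.6 norm [-0.052 -0.05  -0.448] FR [321.08243819 208.59759036]
NR [324.08374502 267.30119635]
FL [241.78935836 211.40785575]
```

View pics/w10.png

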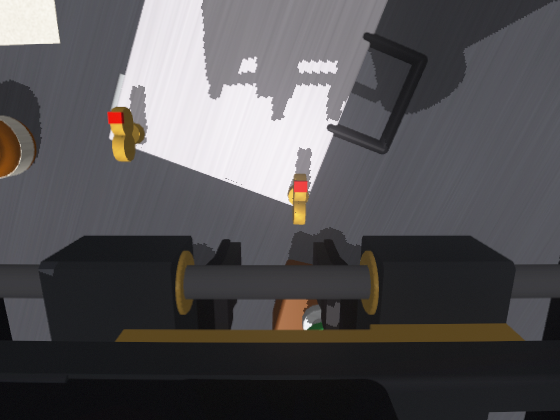

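Near-left wing appears vertical at (300,200), aligned with the tool, θ≈1.2. Far left is similar. Second round: NL home.

```bash
python3 -m pendant '[{"x":-0.052,"y":-0.05,"z":-0.1,"rx":0.0,"ry":0.0,"rz":0.0,"claw":0.4},{"x":-0.052,"y":-0.05,"z":-0.2,"rx":0.0,"ry":0.0,"rz":0.0,"claw":0.4},{"x":-0.052,"y":-0.05,"z":-0.32,"rx":0.0,"ry":0.0,"rz":0.0,"claw":0.4},{"x":-0.052,"y":-0.05,"z":-0.42,"rx":0.0,"ry":0.0,"rz":0.0,"claw":0.35},{"x":-0.052,"y":-0.05,"z":-0.448,"rx":0.0,"ry":0.0,"rz":0.0,"claw":0.3},{"x":-0.052,"y":-0.05,"z":-0.448,"rx":0.0,"ry":0.0,"rz":0.0,"claw":0.0},{"x":-0.052,"y":-0.05,"z":-0.448,"rx":0.0,"ry":0.0,"rz":0.0,"claw":0.0},{"x":-0.052,"y":-0.05,"z":-0.448,"rx":0.0,"ry":0.0,"rz":0.0,"claw":0.0}]'
python3 -m pendant '[{"x":0.0,"y":0.0,"z":0.0,"rx":0.0,"ry":0.0,"rz":-0.05,"claw":0.0},{"x":0.0,"y":0.0,"z":0.0,"rx":0.0,"ry":0.0,"rz":-0.1,"claw":0.0},{"x":0.0,"y":0.0,"z":0.0,"rx":0.0,"ry":0.0,"rz":-0.15,"claw":0.0},{"x":0.0,"y":0.0,"z":0.0,"rx":0.0,"ry":0.0,"rz":-0.2,"claw":0.0},{"x":0.0,"y":0.0,"z":0.0,"rx":0.0,"ry":0.0,"rz":-0.25,"claw":0.0},{"x":0.0,"y":0.0,"z":0.0,"rx":0.0,"ry":0.0,"rz":-0.3,"claw":0.0},{"x":0.0,"y":0.0,"z":0.0,"rx":0.0,"ry":0.0,"rz":-0.34,"claw":0.0},{"x":0.0,"y":0.0,"z":0.0,"rx":0.0,"ry":0.0,"rz":-0.37,"claw":0.0}]'
python3 -c "
from h import *
s=sense();print(yaw()%360,s['moment'],s['joints'])"
```

```text
time_s: 42.65
tcp_pos: [0.4707, 0.1614, 0.0979]
ee_rot: [[0.376, -0.927, -0.0], [-0.927, -0.376, 0.0], [-0.0, 0.0, -1.0]]
wrist_force: [-2.5, -0.0, 4.3]
gripper_width: 0.101
gripper_force: 30.0
time_s: 43.65
tcp_pos: [0.4716, 0.1613, 0.0979]
ee_rot: [[-0.703, -0.712, 0.002], [-0.712, 0.703, 0.0], [-0.001, -0.001, -1.0]]
wrist_force: [1.0, -2.4, 1.0]
gripper_width: 0.104
gripper_force: 30.0
135.3598792813001 [-0.61166889 -0.17119529  0.08175363] [ 37.61351186  17.51696527 -26.87968534   0.08335303 -45.51706204
 -82.31194527]
```

```bash
python3 -m pendant '[{"x":0.0,"y":0.0,"z":0.0,"rx":0.0,"ry":0.0,"rz":-0.01,"claw":0.0},{"x":0.0,"y":0.0,"z":0.0,"rx":0.0,"ry":0.0,"rz":-0.02,"claw":0.0},{"x":0.0,"y":0.0,"z":0.0,"rx":0.0,"ry":0.0,"rz":-0.028,"claw":0.0},{"x":0.0,"y":0.0,"z":0.0,"rx":0.0,"ry":0.0,"rz":-0.028,"claw":0.0},{"x":0.0,"y":0.0,"z":0.0,"rx":0.0,"ry":0.0,"rz":-0.028,"claw":0.0},{"x":0.0,"y":0.0,"z":0.0,"rx":0.0,"ry":0.0,"rz":-0.028,"claw":0.0},{"x":0.0,"y":0.0,"z":0.0,"rx":0.0,"ry":0.0,"rz":-0.028,"claw":0.0},{"x":0.0,"y":0.0,"z":0.0,"rx":0.0,"ry":0.0,"rz":-0.028,"claw":0.0}]'
python3 -c "
from h import *
s=sense();print(yaw()%360,s['moment'])"
```

```text
time_s: 44.65
tcp_pos: [0.4717, 0.1613, 0.0978]
ee_rot: [[-0.759, -0.651, 0.002], [-0.651, 0.759, -0.0], [-0.001, -0.001, -1.0]]
wrist_force: [1.1, -3.5, 6.0]
gripper_width: 0.106
gripper_force: 30.0
130.5933577445033 [-1.15352034 -0.25635295  0.52750096]
```

Moment rises to 0.5 N·m, so NL is home. On to far right.

```bash
python3 -m pendant '[{"x":0.0,"y":0.0,"z":0.0,"rx":0.0,"ry":0.0,"rz":0.0,"claw":0.4},{"x":0.0,"y":0.0,"z":0.0,"rx":0.0,"ry":0.0,"rz":0.0,"claw":0.4},{"x":0.0,"y":0.0,"z":0.0,"rx":0.0,"ry":0.0,"rz":0.0,"claw":0.4},{"x":0.0,"y":0.0,"z":0.1,"rx":0.0,"ry":0.0,"rz":0.0,"claw":0.4},{"x":0.0,"y":0.0,"z":0.25,"rx":0.0,"ry":0.0,"rz":0.0,"claw":0.4},{"x":0.0,"y":0.0,"z":0.45,"rx":0.0,"ry":0.0,"rz":0.05,"claw":0.4},{"x":0.1,"y":-0.1,"z":0.45,"rx":0.0,"ry":0.0,"rz":0.1,"claw":0.4},{"x":0.2,"y":-0.2,"z":0.45,"rx":0.0,"ry":0.0,"rz":0.15,"claw":0.4}]'
python3 -m pendant '[{"x":0.1,"y":-0.15,"z":0.0,"rx":0.0,"ry":0.0,"rz":0.05,"claw":0.4},{"x":0.2,"y":-0.3,"z":0.0,"rx":0.0,"ry":0.0,"rz":0.1,"claw":0.4},{"x":0.3,"y":-0.45,"z":0.0,"rx":0.0,"ry":0.0,"rz":0.15,"claw":0.4},{"x":0.37,"y":-0.542,"z":0.0,"rx":0.0,"ry":0.0,"rz":0.2,"claw":0.4},{"x":0.37,"y":-0.542,"z":0.0,"rx":0.0,"ry":0.0,"rz":0.247,"claw":0.4},{"x":0.37,"y":-0.542,"z":0.0,"rx":0.0,"ry":0.0,"rz":0.247,"claw":0.4},{"x":0.37,"y":-0.542,"z":0.0,"rx":0.0,"ry":0.0,"rz":0.247,"claw":0.4},{"x":0.37,"y":-0.542,"z":0.0,"rx":0.0,"ry":0.0,"rz":0.247,"claw":0.4}]'
python3 - <<'E'
from h import *
s=sense();w=capture('wrist');blade(w,S['FR']);goto(*S['FR'],.097,202.05)
E
```

```text
time_s: 45.65
tcp_pos: [0.5215, 0.1115, 0.2102]
ee_rot: [[-0.378, -0.926, 0.001], [-0.926, 0.378, 0.002], [-0.002, -0.001, -1.0]]
wrist_force: [-0.3, 0.8, 0.3]
gripper_width: 0.398
gripper_force: 0.0
time_s: 46.65
tcp_pos: [0.6133, -0.0236, 0.2096]
ee_rot: [[0.373, -0.928, 0.0], [-0.928, -0.373, 0.0], [-0.0, -0.0, -1.0]]
wrist_force: [-0.0, 0.2, 0.2]
gripper_width: 0.401
gripper_force: 0.0
red at [ 0.62164004 -0.03349335] r 0.012130154274556675 theta rad 0.8491235136761217 69
t 46.7 norm [ 0.001 -0.003 -0.45 ] rz 0.0008 j6 9.0
```

```bash
python3 - <<'E'
from h import *
np.set_printoptions(precision=4,suppress=True)
w=capture('wrist');P=S['FR'];u,v=proj(w,[*P,.114]);print(u,v)
for th in(0.85,1.2):
  a=np.radians(.8)-th;print(th,proj(w,[P[0]+.02*np.cos(a),P[1]+.02*np.sin(a),.114]),proj(w,[P[0]-.02*np.cos(a),P[1]-.02*np.sin(a),.114]))
c=w['color'];h=cv2.cvtColor(c,cv2.COLOR_RGB2HSV)
x0,y0=int(u)-40,int(v)-40
for nm,m in(('red',((h[...,0]<8)|(h[...,0]>172))&(h[...,1]>140)&(h[...,2]>60)),('brass',(h[...,0]>10)&(h[...,0]<32)&(h[...,1]>90))):
  n,l,st,ce=cv2.connectedComponentsWithStats(m[y0:y0+80,x0:x0+80].astype(np.uint8))
  for i in range(1,n):
    if st[i,4]>15:
      print(nm,st[i],ce[i]+[x0,y0])
      yy,xx=np.nonzero(l==i);print(cv2.minAreaRect(np.c_[xx,yy].astype(np.float32)))
cv2.imwrite('pics/c11.png',cv2.resize(c[y0-20:y0+110,x0-60:x0+140],(800,520),interpolation=cv2.INTER_CUBIC)[:,:,::-1])
E
```

```text
277.68104853156444 208.48562173056263
0.85 [268.2867 183.6347] [286.7553 232.4907]
1.2 [277.6429 181.9805] [277.7176 234.0306]
red [ 31  18  13  12 148] [274.3243 191.5541]
((37.0, 23.5), (11.0, 12.0), 90.0)
brass [32 11 12  7 77] [274.4416 182.1429]
((37.5, 14.0), (6.0, 11.0), 90.0)
brass [ 28  24  20  38 451] [274.8426 210.6098]
((37.5, 42.5), (37.0, 19.0), 90.0)
```

View pics/c11.png

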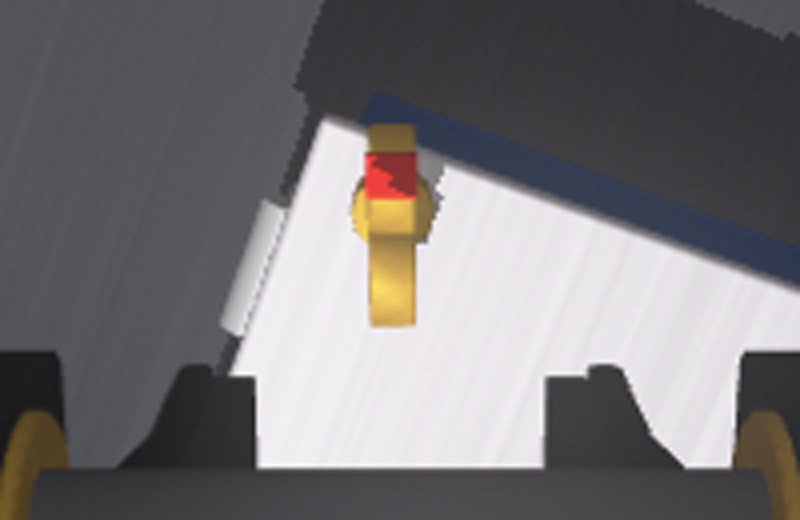

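The far-right wing is exactly aligned with the tool, so it is at 1.2 rad. Its axis is about 2 mm further out. Pinch and turn home.

```bash
python3 -m pendant '[{"x":0.007,"y":0.002,"z":-0.1,"rx":0.0,"ry":0.0,"rz":0.0,"claw":0.4},{"x":0.007,"y":0.002,"z":-0.2,"rx":0.0,"ry":0.0,"rz":0.0,"claw":0.4},{"x":0.007,"y":0.002,"z":-0.32,"rx":0.0,"ry":0.0,"rz":0.0,"claw":0.4},{"x":0.007,"y":0.002,"z":-0.42,"rx":0.0,"ry":0.0,"rz":0.0,"claw":0.35},{"x":0.007,"y":0.002,"z":-0.45,"rx":0.0,"ry":0.0,"rz":0.0,"claw":0.3},{"x":0.007,"y":0.002,"z":-0.45,"rx":0.0,"ry":0.0,"rz":0.0,"claw":0.0},{"x":0.007,"y":0.002,"z":-0.45,"rx":0.0,"ry":0.0,"rz":0.0,"claw":0.0},{"x":0.007,"y":0.002,"z":-0.45,"rx":0.0,"ry":0.0,"rz":0.0,"claw":0.0}]'
python3 -m pendant '[{"x":0.0,"y":0.0,"z":0.0,"rx":0.0,"ry":0.0,"rz":-0.05,"claw":0.0},{"x":0.0,"y":0.0,"z":0.0,"rx":0.0,"ry":0.0,"rz":-0.1,"claw":0.0},{"x":0.0,"y":0.0,"z":0.0,"rx":0.0,"ry":0.0,"rz":-0.15,"claw":0.0},{"x":0.0,"y":0.0,"z":0.0,"rx":0.0,"ry":0.0,"rz":-0.2,"claw":0.0},{"x":0.0,"y":0.0,"z":0.0,"rx":0.0,"ry":0.0,"rz":-0.25,"claw":0.0},{"x":0.0,"y":0.0,"z":0.0,"rx":0.0,"ry":0.0,"rz":-0.3,"claw":0.0},{"x":0.0,"y":0.0,"z":0.0,"rx":0.0,"ry":0.0,"rz":-0.34,"claw":0.0},{"x":0.0,"y":0.0,"z":0.0,"rx":0.0,"ry":0.0,"rz":-0.375,"claw":0.0}]'
python3 -m pendant '[{"x":0.0,"y":0.0,"z":0.0,"rx":0.0,"ry":0.0,"rz":-0.01,"claw":0.0},{"x":0.0,"y":0.0,"z":0.0,"rx":0.0,"ry":0.0,"rz":-0.02,"claw":0.0},{"x":0.0,"y":0.0,"z":0.0,"rx":0.0,"ry":0.0,"rz":-0.023,"claw":0.0},{"x":0.0,"y":0.0,"z":0.0,"rx":0.0,"ry":0.0,"rz":-0.023,"claw":0.0},{"x":0.0,"y":0.0,"z":0.0,"rx":0.0,"ry":0.0,"rz":-0.023,"claw":0.0},{"x":0.0,"y":0.0,"z":0.0,"rx":0.0,"ry":0.0,"rz":-0.023,"claw":0.0},{"x":0.0,"y":0.0,"z":0.0,"rx":0.0,"ry":0.0,"rz":-0.023,"claw":0.0},{"x":0.0,"y":0.0,"z":0.0,"rx":0.0,"ry":0.0,"rz":-0.023,"claw":0.0}]'
python3 -c "
from h import *
s=sense();print(yaw()%360,s['moment'])"
```

```text
time_s: 47.75
tcp_pos: [0.6152, -0.0238, 0.0983]
ee_rot: [[0.373, -0.928, 0.001], [-0.928, -0.373, -0.0], [0.0, -0.0, -1.0]]
wrist_force: [-1.5, 0.1, 3.1]
gripper_width: 0.098
gripper_force: 30.0
time_s: 48.75
tcp_pos: [0.6174, -0.0242, 0.0983]
ee_rot: [[-0.716, -0.698, 0.005], [-0.698, 0.716, -0.001], [-0.003, -0.004, -1.0]]
wrist_force: [3.0, -3.4, -1.2]
gripper_width: 0.102
gripper_force: 30.0
time_s: 49.75
tcp_pos: [0.6174, -0.0242, 0.0983]
ee_rot: [[-0.761, -0.649, 0.005], [-0.649, 0.761, -0.001], [-0.003, -0.004, -1.0]]
wrist_force: [4.0, -4.3, -1.0]
gripper_width: 0.103
gripper_force: 30.0
130.48920926468043 [-1.19547676 -1.0710413   0.53320906]
```

```bash
python3 -m pendant '[{"x":0.0,"y":0.0,"z":0.0,"rx":0.0,"ry":0.0,"rz":0.0,"claw":0.4},{"x":0.0,"y":0.0,"z":0.0,"rx":0.0,"ry":0.0,"rz":0.0,"claw":0.4},{"x":0.0,"y":0.0,"z":0.0,"rx":0.0,"ry":0.0,"rz":0.0,"claw":0.4},{"x":0.0,"y":0.0,"z":0.1,"rx":0.0,"ry":0.0,"rz":0.0,"claw":0.4},{"x":0.0,"y":0.0,"z":0.25,"rx":0.0,"ry":0.0,"rz":0.0,"claw":0.4},{"x":0.0,"y":0.0,"z":0.45,"rx":0.0,"ry":0.0,"rz":0.05,"claw":0.4},{"x":-0.1,"y":0.0,"z":0.45,"rx":0.0,"ry":0.0,"rz":0.1,"claw":0.4},{"x":-0.25,"y":0.0,"z":0.45,"rx":0.0,"ry":0.0,"rz":0.15,"claw":0.4}]'
python3 -m pendant '[{"x":-0.1,"y":0.0,"z":0.0,"rx":0.0,"ry":0.0,"rz":0.05,"claw":0.4},{"x":-0.2,"y":-0.014,"z":0.0,"rx":0.0,"ry":0.0,"rz":0.1,"claw":0.4},{"x":-0.3,"y":-0.014,"z":0.0,"rx":0.0,"ry":0.0,"rz":0.15,"claw":0.4},{"x":-0.315,"y":-0.014,"z":0.0,"rx":0.0,"ry":0.0,"rz":0.2,"claw":0.4},{"x":-0.315,"y":-0.014,"z":0.0,"rx":0.0,"ry":0.0,"rz":0.248,"claw":0.4},{"x":-0.315,"y":-0.014,"z":0.0,"rx":0.0,"ry":0.0,"rz":0.248,"claw":0.4},{"x":-0.315,"y":-0.014,"z":0.0,"rx":0.0,"ry":0.0,"rz":0.248,"claw":0.4},{"x":-0.315,"y":-0.014,"z":0.0,"rx":0.0,"ry":0.0,"rz":0.248,"claw":0.4}]'
cat >> h.py <<'E'
def wing(w,P):
    u,v=proj(w,[*P,.114]);h=cv2.cvtColor(w['color'],cv2.COLOR_RGB2HSV);x0,y0=int(u)-40,int(v)-40
    m=((h[...,0]<8)|(h[...,0]>172))&(h[...,1]>140)&(h[...,2]>60)
    m2=(h[...,0]>10)&(h[...,0]<32)&(h[...,1]>90)
    f=lambda m:[np.round(q,1) for q in (lambda yx:(yx[1].mean()+x0,yx[0].mean()+y0,len(yx[0])))(np.nonzero(m[y0:y0+80,x0:x0+80]))]
    print('expect',u.round(1),v.round(1),'red',f(m),'brass',f(m2))
    for n,s in(('head',1),('tail',-1)):
        a=np.radians(.8)-1.2;print(n,proj(w,[P[0]+s*.02*np.cos(a),P[1]+s*.02*np.sin(a),.114]).round(1))
E
python3 - <<'E'
from h import *
s=sense();w=capture('wrist');wing(w,S['NR']);goto(*S['NR'],.097,202.05)
E
```

```text
time_s: 50.75
tcp_pos: [0.5523, -0.0233, 0.2097]
ee_rot: [[-0.382, -0.924, 0.001], [-0.924, 0.382, 0.001], [-0.001, -0.0, -1.0]]
wrist_force: [0.2, -0.0, 0.2]
gripper_width: 0.4
gripper_force: 0.0
time_s: 51.75
tcp_pos: [0.4739, -0.0271, 0.2093]
ee_rot: [[0.372, -0.928, -0.0], [-0.928, -0.372, -0.0], [-0.0, 0.0, -1.0]]
wrist_force: [-1.0, -0.9, 0.5]
gripper_width: 0.402
gripper_force: 0.0
expect 277.8 209.2 red [np.float64(275.3), np.float64(191.7), np.int64(152)] brass [np.float64(275.4), np.float64(206.9), np.int64(545)]
head [277.7 182.7]
tail [277.8 234.8]
t 51.8 norm [-0.001 -0.002 -0.449] rz 0.001 j6 5.5
```

Aligned (red and brass share a column, 1.5 mm left). Pinch and turn home.

```bash
python3 -m pendant '[{"x":0.005,"y":0.0,"z":-0.1,"rx":0.0,"ry":0.0,"rz":0.0,"claw":0.4},{"x":0.005,"y":0.0,"z":-0.2,"rx":0.0,"ry":0.0,"rz":0.0,"claw":0.4},{"x":0.005,"y":0.0,"z":-0.32,"rx":0.0,"ry":0.0,"rz":0.0,"claw":0.4},{"x":0.005,"y":0.0,"z":-0.42,"rx":0.0,"ry":0.0,"rz":0.0,"claw":0.35},{"x":0.005,"y":0.0,"z":-0.449,"rx":0.0,"ry":0.0,"rz":0.0,"claw":0.3},{"x":0.005,"y":0.0,"z":-0.449,"rx":0.0,"ry":0.0,"rz":0.0,"claw":0.0},{"x":0.005,"y":0.0,"z":-0.449,"rx":0.0,"ry":0.0,"rz":0.0,"claw":0.0},{"x":0.005,"y":0.0,"z":-0.449,"rx":0.0,"ry":0.0,"rz":0.0,"claw":0.0}]'
python3 -m pendant '[{"x":0.0,"y":0.0,"z":0.0,"rx":0.0,"ry":0.0,"rz":-0.05,"claw":0.0},{"x":0.0,"y":0.0,"z":0.0,"rx":0.0,"ry":0.0,"rz":-0.1,"claw":0.0},{"x":0.0,"y":0.0,"z":0.0,"rx":0.0,"ry":0.0,"rz":-0.15,"claw":0.0},{"x":0.0,"y":0.0,"z":0.0,"rx":0.0,"ry":0.0,"rz":-0.2,"claw":0.0},{"x":0.0,"y":0.0,"z":0.0,"rx":0.0,"ry":0.0,"rz":-0.25,"claw":0.0},{"x":0.0,"y":0.0,"z":0.0,"rx":0.0,"ry":0.0,"rz":-0.3,"claw":0.0},{"x":0.0,"y":0.0,"z":0.0,"rx":0.0,"ry":0.0,"rz":-0.34,"claw":0.0},{"x":0.0,"y":0.0,"z":0.0,"rx":0.0,"ry":0.0,"rz":-0.375,"claw":0.0}]'
python3 -m pendant '[{"x":0.0,"y":0.0,"z":0.0,"rx":0.0,"ry":0.0,"rz":-0.01,"claw":0.0},{"x":0.0,"y":0.0,"z":0.0,"rx":0.0,"ry":0.0,"rz":-0.02,"claw":0.0},{"x":0.0,"y":0.0,"z":0.0,"rx":0.0,"ry":0.0,"rz":-0.023,"claw":0.0},{"x":0.0,"y":0.0,"z":0.0,"rx":0.0,"ry":0.0,"rz":-0.023,"claw":0.0},{"x":0.0,"y":0.0,"z":0.0,"rx":0.0,"ry":0.0,"rz":-0.023,"claw":0.0},{"x":0.0,"y":0.0,"z":0.0,"rx":0.0,"ry":0.0,"rz":-0.023,"claw":0.0},{"x":0.0,"y":0.0,"z":0.0,"rx":0.0,"ry":0.0,"rz":-0.023,"claw":0.0},{"x":0.0,"y":0.0,"z":0.0,"rx":0.0,"ry":0.0,"rz":-0.023,"claw":0.0}]'
python3 -c "
from h import *
s=sense();print(yaw()%360,s['moment'])"
```

```text
time_s: 52.8
tcp_pos: [0.4751, -0.0272, 0.0981]
ee_rot: [[0.373, -0.928, 0.0], [-0.928, -0.373, -0.0], [0.0, -0.0, -1.0]]
wrist_force: [-1.3, -1.0, 3.9]
gripper_width: 0.099
gripper_force: 30.0
time_s: 53.8
tcp_pos: [0.4776, -0.0276, 0.0982]
ee_rot: [[-0.716, -0.698, 0.005], [-0.698, 0.716, -0.001], [-0.003, -0.004, -1.0]]
wrist_force: [5.7, -5.0, -3.9]
gripper_width: 0.099
gripper_force: 30.0
time_s: 54.8
tcp_pos: [0.4776, -0.0277, 0.0983]
ee_rot: [[-0.761, -0.649, 0.005], [-0.649, 0.761, -0.001], [-0.003, -0.004, -1.0]]
wrist_force: [4.8, -5.6, -2.5]
gripper_width: 0.105
gripper_force: 30.0
130.47287116093636 [-1.6435503  -1.36482197  0.53055673]
```

```bash
python3 -m pendant '[{"x":0.0,"y":0.0,"z":0.0,"rx":0.0,"ry":0.0,"rz":0.0,"claw":0.4},{"x":0.0,"y":0.0,"z":0.0,"rx":0.0,"ry":0.0,"rz":0.0,"claw":0.4},{"x":0.0,"y":0.0,"z":0.0,"rx":0.0,"ry":0.0,"rz":0.0,"claw":0.4},{"x":0.0,"y":0.0,"z":0.1,"rx":0.0,"ry":0.0,"rz":0.0,"claw":0.4},{"x":0.0,"y":0.0,"z":0.25,"rx":0.0,"ry":0.0,"rz":0.0,"claw":0.4},{"x":0.0,"y":0.0,"z":0.45,"rx":0.0,"ry":0.0,"rz":0.05,"claw":0.4},{"x":0.1,"y":0.1,"z":0.45,"rx":0.0,"ry":0.0,"rz":0.1,"claw":0.4},{"x":0.2,"y":0.25,"z":0.45,"rx":0.0,"ry":0.0,"rz":0.15,"claw":0.4}]'
python3 -m pendant '[{"x":0.1,"y":0.15,"z":0.0,"rx":0.0,"ry":0.0,"rz":0.05,"claw":0.4},{"x":0.2,"y":0.3,"z":0.0,"rx":0.0,"ry":0.0,"rz":0.1,"claw":0.4},{"x":0.3,"y":0.45,"z":0.0,"rx":0.0,"ry":0.0,"rz":0.15,"claw":0.4},{"x":0.344,"y":0.516,"z":0.0,"rx":0.0,"ry":0.0,"rz":0.2,"claw":0.4},{"x":0.344,"y":0.516,"z":0.0,"rx":0.0,"ry":0.0,"rz":0.248,"claw":0.4},{"x":0.344,"y":0.516,"z":0.0,"rx":0.0,"ry":0.0,"rz":0.248,"claw":0.4},{"x":0.344,"y":0.516,"z":0.0,"rx":0.0,"ry":0.0,"rz":0.248,"claw":0.4},{"x":0.344,"y":0.516,"z":0.0,"rx":0.0,"ry":0.0,"rz":0.248,"claw":0.4}]'
python3 - <<'E'
from h import *
s=sense();w=capture('wrist');wing(w,S['FL']);goto(*S['FL'],.097,202.05)
E
```

```text
time_s: 55.8
tcp_pos: [0.5257, 0.0357, 0.2109]
ee_rot: [[-0.383, -0.924, 0.002], [-0.924, 0.383, 0.001], [-0.002, -0.002, -1.0]]
wrist_force: [0.3, 0.2, -0.1]
gripper_width: 0.401
gripper_force: 0.0
time_s: 56.8
tcp_pos: [0.6111, 0.1641, 0.2099]
ee_rot: [[0.372, -0.928, 0.0], [-0.928, -0.372, 0.0], [-0.0, -0.0, -1.0]]
wrist_force: [-0.3, 0.0, -0.1]
gripper_width: 0.404
gripper_force: 0.0
expect 277.1 210.6 red [np.float64(277.1), np.float64(195.8), np.int64(138)] brass [np.float64(276.7), np.float64(210.5), np.int64(534)]
head [277.  184.2]
tail [277.2 236. ]
t 56.85 norm [-0.     0.003 -0.452] rz 0.0011 j6 -7.8
```

```bash
python3 -m pendant '[{"x":0.001,"y":-0.001,"z":-0.1,"rx":0.0,"ry":0.0,"rz":0.0,"claw":0.4},{"x":0.001,"y":-0.001,"z":-0.2,"rx":0.0,"ry":0.0,"rz":0.0,"claw":0.4},{"x":0.001,"y":-0.001,"z":-0.32,"rx":0.0,"ry":0.0,"rz":0.0,"claw":0.4},{"x":0.001,"y":-0.001,"z":-0.42,"rx":0.0,"ry":0.0,"rz":0.0,"claw":0.35},{"x":0.001,"y":-0.001,"z":-0.451,"rx":0.0,"ry":0.0,"rz":0.0,"claw":0.3},{"x":0.001,"y":-0.001,"z":-0.451,"rx":0.0,"ry":0.0,"rz":0.0,"claw":0.0},{"x":0.001,"y":-0.001,"z":-0.451,"rx":0.0,"ry":0.0,"rz":0.0,"claw":0.0},{"x":0.001,"y":-0.001,"z":-0.451,"rx":0.0,"ry":0.0,"rz":0.0,"claw":0.0}]'
python3 -m pendant '[{"x":0.0,"y":0.0,"z":0.0,"rx":0.0,"ry":0.0,"rz":-0.05,"claw":0.0},{"x":0.0,"y":0.0,"z":0.0,"rx":0.0,"ry":0.0,"rz":-0.1,"claw":0.0},{"x":0.0,"y":0.0,"z":0.0,"rx":0.0,"ry":0.0,"rz":-0.15,"claw":0.0},{"x":0.0,"y":0.0,"z":0.0,"rx":0.0,"ry":0.0,"rz":-0.2,"claw":0.0},{"x":0.0,"y":0.0,"z":0.0,"rx":0.0,"ry":0.0,"rz":-0.25,"claw":0.0},{"x":0.0,"y":0.0,"z":0.0,"rx":0.0,"ry":0.0,"rz":-0.3,"claw":0.0},{"x":0.0,"y":0.0,"z":0.0,"rx":0.0,"ry":0.0,"rz":-0.34,"claw":0.0},{"x":0.0,"y":0.0,"z":0.0,"rx":0.0,"ry":0.0,"rz":-0.375,"claw":0.0}]'
python3 -m pendant '[{"x":0.0,"y":0.0,"z":0.0,"rx":0.0,"ry":0.0,"rz":-0.01,"claw":0.0},{"x":0.0,"y":0.0,"z":0.0,"rx":0.0,"ry":0.0,"rz":-0.02,"claw":0.0},{"x":0.0,"y":0.0,"z":0.0,"rx":0.0,"ry":0.0,"rz":-0.023,"claw":0.0},{"x":0.0,"y":0.0,"z":0.0,"rx":0.0,"ry":0.0,"rz":-0.023,"claw":0.0},{"x":0.0,"y":0.0,"z":0.0,"rx":0.0,"ry":0.0,"rz":-0.023,"claw":0.0},{"x":0.0,"y":0.0,"z":0.0,"rx":0.0,"ry":0.0,"rz":-0.023,"claw":0.0},{"x":0.0,"y":0.0,"z":0.0,"rx":0.0,"ry":0.0,"rz":-0.023,"claw":0.0},{"x":0.0,"y":0.0,"z":0.0,"rx":0.0,"ry":0.0,"rz":-0.023,"claw":0.0}]'
python3 -c "
from h import *
s=sense();print(yaw()%360,s['moment'])"
```

```text
time_s: 57.85
tcp_pos: [0.6111, 0.1639, 0.0982]
ee_rot: [[0.373, -0.928, -0.0], [-0.928, -0.373, -0.0], [-0.0, 0.0, -1.0]]
wrist_force: [-3.0, -0.6, 2.9]
gripper_width: 0.101
gripper_force: 30.0
time_s: 58.85
tcp_pos: [0.6108, 0.164, 0.0982]
ee_rot: [[-0.716, -0.698, -0.001], [-0.698, 0.716, -0.0], [0.001, 0.0, -1.0]]
wrist_force: [-4.2, -0.2, 4.0]
gripper_width: 0.1
gripper_force: 30.0
time_s: 59.85
tcp_pos: [0.6109, 0.164, 0.0982]
ee_rot: [[-0.76, -0.649, -0.001], [-0.649, 0.76, -0.001], [0.001, -0.0, -1.0]]
wrist_force: [-5.8, -0.5, 7.0]
gripper_width: 0.103
gripper_force: 30.0
130.4937466994933 [-0.06207379  1.51556872  0.56445859]
```

```bash
python3 -m pendant '[{"x":0.0,"y":0.0,"z":0.0,"rx":0.0,"ry":0.0,"rz":0.0,"claw":0.4},{"x":0.0,"y":0.0,"z":0.0,"rx":0.0,"ry":0.0,"rz":0.0,"claw":0.4},{"x":0.0,"y":0.0,"z":0.0,"rx":0.0,"ry":0.0,"rz":0.0,"claw":0.4},{"x":0.0,"y":0.0,"z":0.1,"rx":0.0,"ry":0.0,"rz":0.0,"claw":0.4},{"x":0.0,"y":0.0,"z":0.25,"rx":0.0,"ry":0.0,"rz":0.0,"claw":0.4},{"x":0.0,"y":0.0,"z":0.45,"rx":0.0,"ry":0.0,"rz":0.05,"claw":0.0},{"x":-0.1,"y":0.2,"z":0.45,"rx":0.0,"ry":0.0,"rz":0.1,"claw":0.0},{"x":-0.2,"y":0.4,"z":0.45,"rx":0.0,"ry":0.0,"rz":0.15,"claw":0.0}]'
python3 -m pendant '[{"x":-0.08,"y":0.1,"z":0.0,"rx":0.0,"ry":0.0,"rz":0.05,"claw":0.0},{"x":-0.164,"y":0.2,"z":0.0,"rx":0.0,"ry":0.0,"rz":0.1,"claw":0.0},{"x":-0.164,"y":0.32,"z":0.0,"rx":0.0,"ry":0.0,"rz":0.12,"claw":0.0},{"x":-0.164,"y":0.32,"z":0.0,"rx":0.0,"ry":0.0,"rz":0.12,"claw":0.0},{"x":-0.164,"y":0.32,"z":0.0,"rx":0.0,"ry":0.0,"rz":0.12,"claw":0.0},{"x":-0.164,"y":0.32,"z":0.0,"rx":0.0,"ry":0.0,"rz":0.12,"claw":0.0},{"x":-0.164,"y":0.32,"z":0.0,"rx":0.0,"ry":0.0,"rz":0.12,"claw":0.0},{"x":-0.164,"y":0.32,"z":0.0,"rx":0.0,"ry":0.0,"rz":0.12,"claw":0.0}]'
python3 - <<'E'
from h import *
print(yaw()%360,sense()['gripper_width'])
for n in('wrist','top'):
    w=capture(n);h=cv2.cvtColor(w['color'],cv2.COLOR_RGB2HSV)
    if n=='wrist':save(w,'w12')
    m=((h[...,0]>45)&(h[...,0]<85)&(h[...,1]>110)&(h[...,2]>70)).astype(np.uint8)
    if n=='wrist':m[262:]=0
    N,l,st,ce=cv2.connectedComponentsWithStats(m)
    for i in range(1,N):
        if st[i,4]>40:print(n,st[i],ce[i],atz(w,ce[i],.098));goto(*atz(w,ce[i],.098)[:2],.105);print()
E
```

```text
time_s: 60.85
tcp_pos: [0.5615, 0.2649, 0.2102]
ee_rot: [[-0.383, -0.924, 0.002], [-0.924, 0.383, 0.002], [-0.002, -0.001, -1.0]]
wrist_force: [0.4, 0.1, 0.7]
gripper_width: 0.146
gripper_force: 0.0
time_s: 61.85
tcp_pos: [0.5206, 0.3437, 0.2096]
ee_rot: [[-0.02, -1.0, 0.0], [-1.0, 0.02, 0.0], [-0.0, -0.0, -1.0]]
wrist_force: [0.2, -0.2, -0.3]
gripper_width: 0.007
gripper_force: 0.0
178.8351390289841 0.00747812268260991
wrist [ 412   86   52   52 2056] [437.65466926 111.07538911] [0.39924487 0.27454127 0.098     ]
t 61.9 norm [-0.485 -0.277 -0.418] 
wrist [248 184  46  45 720] [267.00555556 197.63611111] [0.52816186 0.3380696  0.098     ]
t 61.9 norm [ 0.03  -0.023 -0.418] 
top [111 208  15  13 164] [118.29268293 214.07317073] [0.61281892 0.46358649 0.098     ]
t 61.95 norm [ 0.369  0.479 -0.418] 
top [163 243  12  15 124] [169.09677419 250.06451613] [0.52334549 0.34181806 0.098     ]
t 61.95 norm [ 0.011 -0.008 -0.418] 
top [190 295  15  16 192] [196.9375     302.72916667] [0.396832   0.27605521 0.098     ]
t 61.95 norm [-0.495 -0.271 -0.418]
```

View pics/w12.png

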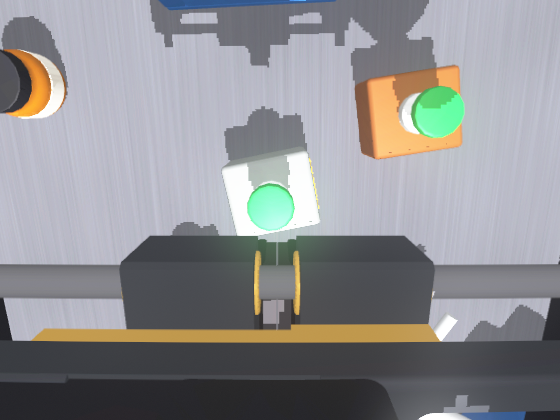

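Head of the grey pedestal is centred at (271,207), which puts it at about (0.525, 0.345). Pressing.

```bash
python3 -m pendant '[{"x":0.018,"y":0.005,"z":-0.15,"rx":0.0,"ry":0.0,"rz":0.0,"claw":0.0},{"x":0.018,"y":0.005,"z":-0.3,"rx":0.0,"ry":0.0,"rz":0.0,"claw":0.0},{"x":0.018,"y":0.005,"z":-0.4,"rx":0.0,"ry":0.0,"rz":0.0,"claw":0.0},{"x":0.018,"y":0.005,"z":-0.44,"rx":0.0,"ry":0.0,"rz":0.0,"claw":0.0},{"x":0.018,"y":0.005,"z":-0.47,"rx":0.0,"ry":0.0,"rz":0.0,"claw":0.0},{"x":0.018,"y":0.005,"z":-0.49,"rx":0.0,"ry":0.0,"rz":0.0,"claw":0.0},{"x":0.018,"y":0.005,"z":-0.498,"rx":0.0,"ry":0.0,"rz":0.0,"claw":0.0},{"x":0.018,"y":0.005,"z":-0.498,"rx":0.0,"ry":0.0,"rz":0.0,"claw":0.0}]'
```

```text
time_s: 62.95
tcp_pos: [0.5246, 0.3448, 0.0874]
ee_rot: [[-0.019, -1.0, -0.0], [-1.0, 0.019, -0.001], [0.001, 0.0, -1.0]]
wrist_force: [-5.5, -2.7, 8.8]
gripper_width: 0.006
gripper_force: 4.6
```

```bash
python3 -m pendant '[{"x":0.0,"y":0.0,"z":-0.008,"rx":0.0,"ry":0.0,"rz":0.0,"claw":0.0},{"x":0.0,"y":0.0,"z":-0.014,"rx":0.0,"ry":0.0,"rz":0.0,"claw":0.0},{"x":0.0,"y":0.0,"z":-0.016,"rx":0.0,"ry":0.0,"rz":0.0,"claw":0.0},{"x":0.0,"y":0.0,"z":-0.016,"rx":0.0,"ry":0.0,"rz":0.0,"claw":0.0},{"x":0.0,"y":0.0,"z":-0.016,"rx":0.0,"ry":0.0,"rz":0.0,"claw":0.0},{"x":0.0,"y":0.0,"z":-0.016,"rx":0.0,"ry":0.0,"rz":0.0,"claw":0.0},{"x":0.0,"y":0.0,"z":-0.016,"rx":0.0,"ry":0.0,"rz":0.0,"claw":0.0},{"x":0.0,"y":0.0,"z":-0.016,"rx":0.0,"ry":0.0,"rz":0.0,"claw":0.0}]'
```

```text
time_s: 63.95
tcp_pos: [0.5247, 0.3448, 0.0864]
ee_rot: [[-0.018, -1.0, 0.001], [-1.0, 0.018, -0.001], [0.001, -0.001, -1.0]]
wrist_force: [-9.0, -4.9, 21.2]
gripper_width: 0.008
gripper_force: 9.9
```

At the stop (21 N). Hold a little more, then lift clear.

```bash
python3 -m pendant '[{"x":0.0,"y":0.0,"z":0.0,"rx":0.0,"ry":0.0,"rz":0.0,"claw":0.0},{"x":0.0,"y":0.0,"z":0.0,"rx":0.0,"ry":0.0,"rz":0.0,"claw":0.0},{"x":0.0,"y":0.0,"z":0.0,"rx":0.0,"ry":0.0,"rz":0.0,"claw":0.0},{"x":0.0,"y":0.0,"z":0.05,"rx":0.0,"ry":0.0,"rz":0.0,"claw":0.0},{"x":0.0,"y":0.0,"z":0.15,"rx":0.0,"ry":0.0,"rz":0.0,"claw":0.0},{"x":0.0,"y":0.0,"z":0.35,"rx":0.0,"ry":0.0,"rz":0.0,"claw":0.0},{"x":0.0,"y":0.0,"z":0.55,"rx":0.0,"ry":0.0,"rz":0.0,"claw":0.0},{"x":0.0,"y":0.0,"z":0.75,"rx":0.0,"ry":0.0,"rz":0.0,"claw":0.0}]'
python3 -m pendant '[{"x":-0.2,"y":0.0,"z":0.0,"rx":0.0,"ry":0.0,"rz":0.0,"claw":0.0},{"x":-0.4,"y":0.0,"z":0.0,"rx":0.0,"ry":0.0,"rz":0.0,"claw":0.0},{"x":-0.5,"y":0.0,"z":0.0,"rx":0.0,"ry":0.0,"rz":0.0,"claw":0.0},{"x":-0.5,"y":0.0,"z":0.0,"rx":0.0,"ry":0.0,"rz":0.0,"claw":0.0},{"x":-0.5,"y":0.0,"z":0.0,"rx":0.0,"ry":0.0,"rz":0.0,"claw":0.0},{"x":-0.5,"y":0.0,"z":0.0,"rx":0.0,"ry":0.0,"rz":0.0,"claw":0.0},{"x":-0.5,"y":0.0,"z":0.0,"rx":0.0,"ry":0.0,"rz":0.0,"claw":0.0},{"x":-0.5,"y":0.0,"z":0.0,"rx":0.0,"ry":0.0,"rz":0.0,"claw":0.0}]'
python3 - <<'E'
from h import *
t=capture('top');save(t,'t13')
h=cv2.cvtColor(t['color'],cv2.COLOR_RGB2HSV)
for k in S:
    u,v=proj(t,[*S[k],.114]).astype(int);c=h[v-8:v+9,u-8:u+9]
    R=((c[...,0]<8)|(c[...,0]>172))&(c[...,1]>130)&(c[...,2]>80)
    y,x=np.nonzero(R)
    if len(x):
        d=atz(t,(x.mean()+u-8,y.mean()+v-8),.114)[:2]-np.array(S[k]);print(k,'theta',np.radians(.8)-np.arctan2(d[1],d[0]),np.hypot(*d),len(x))
    else:print(k,'hidden')
for l in('oil_bottle','flux_jar','rivet_pot'):print(l,[(r['conf'],r['centre']) for r in search_frame(t,l)[:1]])
E
```

```text
time_s: 64.95
tcp_pos: [0.5253, 0.3457, 0.2716]
ee_rot: [[-0.02, -1.0, 0.003], [-1.0, 0.02, 0.002], [-0.002, -0.003, -1.0]]
wrist_force: [0.8, 0.3, -0.4]
gripper_width: 0.006
gripper_force: 0.0
time_s: 65.95
tcp_pos: [0.4004, 0.3453, 0.2681]
ee_rot: [[-0.02, -1.0, -0.0], [-1.0, 0.02, -0.001], [0.001, 0.0, -1.0]]
wrist_force: [0.3, -0.5, -0.4]
gripper_width: 0.004
gripper_force: 0.0
NL theta 2.5859604318467024 0.013053070452426227 11
FR theta 2.3690460078893834 0.01183541003185689 13
NR theta 2.380860099379605 0.012838516359765972 17
FL theta 2.543302168682759 0.013403425453858902 11
oil_bottle [(0.64, [348.5, 151.6])]
flux_jar [(0.71, [215.7, 160.6])]
rivet_pot [(0.98, [423.7, 168.1])]
```

All four screws read about 2.4 rad, and the bystanders have not moved. Handing in.

```bash
python3 -c "
from station import *
print(finish_job())"
```

```text
the job is handed in; nothing more can be done
None
```

The job is handed in: both copper blanks found are in the tub, the cover is shut, and the four wing screws went to half and then fully home in cross order. The start plunger was pressed to its stop, held and released, and the oil bottle, flux jar and rivet pot were left alone.

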